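# Gauge the collars and shut the guard

## Task

Slide the gauge's guard fully open and measure every gold collar from the mat, one at a time, thickest first and thinnest last: stand it upright between the jaws, let go, and slide the jaw shut by its sprung thumb fin until it presses the collar gently but firmly against the fixed anvil for a moment. Open the jaw again, move each measured collar to the white tray, and when all stand upright in the tray slide the guard fully shut. Leave everything else on the bench where it is.

Things in the scene. Friction and masses are not known exactly. Their poses are not given: they have to be found in the camera images.
- gauge: Bench gauge, fixed: dark steel bed 170 mm (x) by 450 mm (y), top 12 mm above the table. Origin at table height on the jaws' centreline; y is the slide direction of jaw and guard. Bed from y -145 to +305 mm; grey headstock (100 mm wide, 70 mm high) from y +120 to +290 mm. Guide rails 8 mm above the bed at x = +-66 to 78 mm.
- anvil: Fixed jaw of the gauge, steel block 36 mm (x) by 20 mm (y), from 14 to 42 mm above the table. Origin on its measuring face at the lower edge centre (gauge y = +40 mm); the face looks to gauge -y.
- jaw: Sliding jaw: steel block 36 mm (x) by 16 mm (y), face 14 to 42 mm above the table, low carriage behind it (top at 30 mm). Origin at table height in the plane of its face, on the centreline; axes as the gauge; faces gauge +y. Gap to the anvil = 40 mm minus the origin's y in the gauge frame: 0 (shut) to 95 mm (fully back, towards -y). Stays where left (friction about 1 N).
- thumb (a joint): Sprung travel of the thumb fin relative to the sliding jaw: 0 at rest, positive when pushed towards the anvil (to 0.020 m stop, 600 N/m, so 5 mm is 3 N), -0.003 m when pulled back. When the jaw is on a part, this shows the measuring force.
- thumb_top (a point): Centre of the top of the black thumb fin that moves the sliding jaw: fin 30 mm (gauge x) by 14 mm (gauge y), 37 mm tall from a low carriage up to this point at 67 mm above the table. 55 mm behind the jaw's measuring face, 32 mm free between fin and jaw block.
- guard (a joint): Sliding guard over the gauge: 0 is shut (covers the jaws), grows to 0.215 m fully open (slid to gauge +y, over the headstock). Friction about 2 N. Clear tunnel 158 mm wide, 215 mm long, roof 86 mm above the table, open at both ends.
- guard_handle (a point): Centre of the top of the black handle on the guard's roof: upright bar 70 mm (gauge x) by 14 mm (gauge y), 36 mm tall, its top (this point) 122 mm above the table.
- mat: Thin dark rubber mat, 160 mm (x) by 250 mm (y), flat on the table, where the collars start. Origin at its centre.
- tray: White shallow tray, fixed, 160 mm (x) by 270 mm (y) outside, walls 5 mm thick and 14 mm high. Origin at the centre of its underside; the floor inside is 5 mm above it.
- collar56: Loose turned collar, gold anodised, 56 mm in diameter (the thickest of the four sizes): a plain cylinder 26 mm tall, then a narrower neck of 42 mm diameter and 10 mm height on top (36 mm tall in all). Stands upright; origin at the centre of its underside, z up. May be absent.
- collar48: Loose turned collar, gold anodised, 48 mm in diameter (the second thickest of the four sizes): a plain cylinder 26 mm tall, then a narrower neck of 34 mm diameter and 10 mm height on top (36 mm tall in all). Stands upright; origin at the centre of its underside, z up. May be absent.
- collar40: Loose turned collar, gold anodised, 40 mm in diameter (the third thickest of the four sizes): a plain cylinder 26 mm tall, then a narrower neck of 26 mm diameter and 10 mm height on top (36 mm tall in all). Stands upright; origin at the centre of its underside, z up. May be absent.
- collar32: Loose turned collar, gold anodised, 32 mm in diameter (the thinnest of the four sizes): a plain cylinder 26 mm tall, then a narrower neck of 18 mm diameter and 10 mm height on top (36 mm tall in all). Stands upright; origin at the centre of its underside, z up. May be absent.
- tape_roll: Roll of brown tape, 76 mm diameter, 24 mm tall; not part of the job, leave it where it is. Origin at the middle of its underside.
- marker: Black marker pen, 16 mm diameter, about 120 mm long, lying; not part of the job, leave it where it is. Origin at the middle of its underside.
- oil_jar: White jar, 64 mm diameter, 100 mm tall; not part of the job, leave it where it is. Origin at the middle of its underside.
- carton: Cardboard carton 70 x 90 x 60 mm; not part of the job, leave it where it is. Origin at the middle of its underside.
- screwdriver: Screwdriver, lying; not part of the job, leave it where it is. Origin at the middle of its underside.
- bench_brush: Bench brush, lying; not part of the job, leave it where it is. Origin at the middle of its underside.
- scrap_cup: Steel cup, 72 mm diameter, 85 mm tall; not part of the job, leave it where it is. Origin at the middle of its underside.

How it is judged (in metres and radians):
On the way, in this order (a step that is already met when the one before it is completed fails the run):
1. the guard is slid open, clear of the jaws (value of joint guard above 0.185 m), for 0.2 s.
2. the 56 mm collar, upright between the jaws and let go of, is pressed by the sliding jaw against the anvil with at least 2 N (contact force between each of jaw, anvil and collar56 above 2 N and angle between collar56's own z axis and vertical below 0.15 rad and contact force between the fingers and collar56 below 0.5 N), for 0.2 s.
3. the 48 mm collar, upright between the jaws and let go of, is pressed by the sliding jaw against the anvil with at least 2 N (contact force between each of jaw, anvil and collar48 above 2 N and angle between collar48's own z axis and vertical below 0.15 rad and contact force between the fingers and collar48 below 0.5 N), for 0.2 s.
4. the 40 mm collar, upright between the jaws and let go of, is pressed by the sliding jaw against the anvil with at least 2 N (contact force between each of jaw, anvil and collar40 above 2 N and angle between collar40's own z axis and vertical below 0.15 rad and contact force between the fingers and collar40 below 0.5 N), for 0.2 s.
5. the 32 mm collar, upright between the jaws and let go of, is pressed by the sliding jaw against the anvil with at least 2 N (contact force between each of jaw, anvil and collar32 above 2 N and angle between collar32's own z axis and vertical below 0.15 rad and contact force between the fingers and collar32 below 0.5 N), for 0.2 s.
At the end, for the whole second after the job is handed in: The guard is shut (within 8 mm) and every collar present stands upright (within 0.15 rad), at rest, on the floor of the white tray (value of joint guard below 0.008 m and x of collar56 in the frame of tray between -0.065 and 0.065 m and y of collar56 in the frame of tray between -0.12 and 0.12 m and z of each of collar56, collar48, collar40, collar32 in the frame of tray below 0.012 m and angle between each of collar56, collar48, collar40, collar32's own z axis and vertical below 0.15 rad and linear speed of each of collar56, collar48, collar40, collar32 below 0.02 m/s and x of collar48 in the frame of tray between -0.065 and 0.065 m and y of collar48 in the frame of tray between -0.12 and 0.12 m and x of collar40 in the frame of tray between -0.065 and 0.065 m and y of collar40 in the frame of tray between -0.12 and 0.12 m and x of collar32 in the frame of tray between -0.065 and 0.065 m and y of collar32 in the frame of tray between -0.12 and 0.12 m); the robot touches nothing.
It fails at once if a collar is squeezed between the jaws with more than 20 N (contact force between each of jaw, anvil and collar56 above 20 N or contact force between each of jaw, anvil and collar48 above 20 N or contact force between each of jaw, anvil and collar40 above 20 N or contact force between each of jaw, anvil and collar32 above 20 N).
It fails at once if a bystander is moved more than 50 mm (distance of any of tape_roll, marker, oil_jar, carton, screwdriver, bench_brush, scrap_cup from where it was at the start of the episode above 0.05 m).
Of collar56, collar48, collar40, collar32 only 2 to 3 are there at a start; the rules pass over those that are not, and their reading is None.
At some moment in a run one of collar56, collar48, collar40, collar32 may be knocked a few centimetres aside while the robot is not near it.
It also fails if it takes over 210 s, if anything falls off the work surface, if the arm or the gripper's body presses on something with over 40 N, if the wrist force passes 120 N, or if a joint passes its speed limit or range.

## Robot

A 6-joint arm with a two-finger parallel gripper is mounted at the origin on the work surface. World frame = base frame: x ahead of the robot, y to its left, z up, the work surface at z = 0. Lengths are in m, angles in degrees, forces in N, time in s.
With the tool pointing down it reaches from about 0.3 to 0.75 m from the base axis. Payload 8.5 kg.
Tool frame: the origin (TCP) lies midway between the tips of the shut fingers; the grasp point (between the pads) lies 19 mm behind it (env.grip_depth is the distance from the TCP to the grasp point, in m); x points along the fingers, y is the direction in which the jaws open and shut, and the axes are right-handed (so a half turn about x gives the same grasp; the last joint's range is limited). The gripper opens to 85 mm and grips with 20 to 120 N. Pads are 22 mm wide; open, the fingers measure 114 mm over their backs; the gripper's body (76 mm by 85 mm) begins 54 mm behind the grasp point. The pads swing forward as they close: fully open they stand 13 mm farther back than shut.
Start: joints at [-89.57, 21.807, 74.336, -0, 83.858, -12.336], TCP at [0.122, -0.536, 0.231] pointing down, gripper open.
Joint ranges: [-178.18, 178.18], [-50.72, 133.34], [12.68, 142.11], [-81.47, 261.47], [9.98, 163.14], [-165.26, 165.26]. Speed limits (degrees/s): [136.94, 136.94, 180, 180, 180, 180].

## Interface

Orientations are given as a 3x3 rotation matrix whose columns are the frame's x, y, z axes.
In Python, from rig import env gives the robot as it stands.
- The arm moves only by the tool play_rows, never from a script. Its arguments are lists of equal length, an entry for each row: "travel": the shift along the world's x, y, z in cm, a list of three; "rotation": the turn, a rotation vector about the world's x, y, z in rad, a list of three; "claw": the finger opening in cm, from 0 to 8.54. A call has 1 to 12 rows; each row shifts and turns the pose as measured when the row begins; what a row does not reach is not made up. A row lasts 1/12 s, in which the tool goes at most 41.7 mm and 7.16 degrees, less where a joint would pass 70% of its speed; a pose out of reach is approached as far as the arm can. A call is refused whole if a number of a shift passes 4.17 or a number of a turn 0.125, either way. A call with a gripper value outside its range is refused whole. The fingers move at their own pace and stop on an object; "squeeze" is the grip in N (left out, the last holds). Time passes only in rows, so rows that do not move let the fingers close. It gives the time, the measured TCP pose, the force and the opening at its end, in the units of the state.
- env.observe(): the state, without advancing time (a new reading comes with each control period).
- env.get_image(name): name is "scene" or "top"; returns the picture (480x640x3 uint8, red, green, blue); there is no depth.
- env.camera_info(name): a dict with "vertical_fov" (degrees; the focal length in pixels is half the picture's height over the tangent of half this angle, whatever the lens; pixels are square), "cx", "cy" (the principal point, pixels), "eye" and "rotation" of the camera in the world. Camera axes: x right, y down, z forward; pixel columns grow to the right and rows downward; lengths in m; the calibration is good to about 2 mm. A picture is of the moment at which its call begins. camera_info takes no time and is no camera call.
- env.close_job(): hands the job in, once; it reports no verdict.
The state is a dict: "time_s": time; "q": joint angles; "qvel": joint speeds; "joint_efforts": joint torques, N m; "position": TCP position; "tool_rot": TCP orientation; "ft_force": force on the tool from outside, world axes, zero at the start; "wrist_torque": the same for the moment, N m; "grip_width": finger opening in m.
Only numpy, scipy, OpenCV 4.12 (cv2) and the standard library are available. Lean on these libraries where they do the work, as an engineer would, in place of code of your own. Each camera call takes 0.05 s, during which the arm holds its last target.

## Working session

There is one attempt and no reset: what is moved stays moved. The work goes in short steps, Python scripts to look and compute and a tool call to move; the robot and the scene stay as the last step left them, time stands still between calls to the robot, and variables do not carry over. Pictures are saved under pics/ and viewed, and the job is handed in when it is done.

Besides the shell and the picture viewer there is one more tool, called by a JSON object that holds its "op" and its "data", one argument or row to a line. play_rows: Moves the arm, as the interface text tells. Its arguments: {"type":"object","properties":{"travel":{"type":"array","items":{"type":"array","items":{"type":"number"}}},"rotation":{"type":"array","items":{"type":"array","items":{"type":"number"}}},"claw":{"type":"array","items":{"type":"number"}},"squeeze":{"type":"number"}},"required":["travel","rotation","claw"]}

```bash
ls; mkdir -p pics
python3 - <<'E'
from rig import env
import cv2
for n in ("scene","top"):
    im=env.get_image(n); cv2.imwrite(f"pics/{n}0.png",im[:,:,::-1])
    print(n,env.camera_info(n))
print(env.observe(),env.grip_depth)
E
```

```text
pics
scene {'vertical_fov': 46.23049679297079, 'cx': 318.34338894460035, 'cy': 245.6834179636858, 'eye': array([ 1.09689099, -0.8389517 ,  0.90389839]), 'rotation': array([[ 0.85411828,  0.31963926, -0.41025932],
       [ 0.51961895, -0.55764057,  0.64732769],
       [-0.0218659 , -0.76607293, -0.64238162]])}
top {'vertical_fov': 54.110785013346145, 'cx': 322.32002872163116, 'cy': 237.08370488172412, 'eye': array([ 3.05310444e-01, -1.21090424e-03,  1.22686821e+00]), 'rotation': array([[-0.05197625, -0.97417801,  0.21971728],
       [-0.99863052,  0.04938805, -0.01726   ],
       [ 0.0059629 , -0.22031349, -0.97541089]])}
{'time_s': 0.1, 'q': array([-8.95704566e+01,  2.18389804e+01,  7.43793005e+01,  1.38080484e-03,
        8.38587333e+01, -1.23375838e+01]), 'qvel': array([ 0.03811804, -0.09457208, -0.1298502 ,  0.03643698, -0.01505503,
        0.08303654]), 'joint_efforts': array([ 3.21690633e-03, -4.49224555e+01, -2.31658208e+01, -2.09447921e-04,
        3.65734697e-03, -2.92146160e-05]), 'position': array([ 0.12152895, -0.5361382 ,  0.23076271]), 'tool_rot': array([[ 1.38836830e-05,  2.20986460e-01, -9.75276876e-01],
       [ 1.34429227e-03, -9.75275999e-01, -2.20986242e-01],
       [-9.99999096e-01, -1.30798906e-03, -3.10610813e-04]]), 'ft_force': array([0.43174998, 0.31571363, 0.66165365]), 'wrist_torque': array([-0.00905646,  0.00458781, -0.0518711 ]), 'grip_width': 0.08531791828028235} 0.0187
```

View pics/scene0.png

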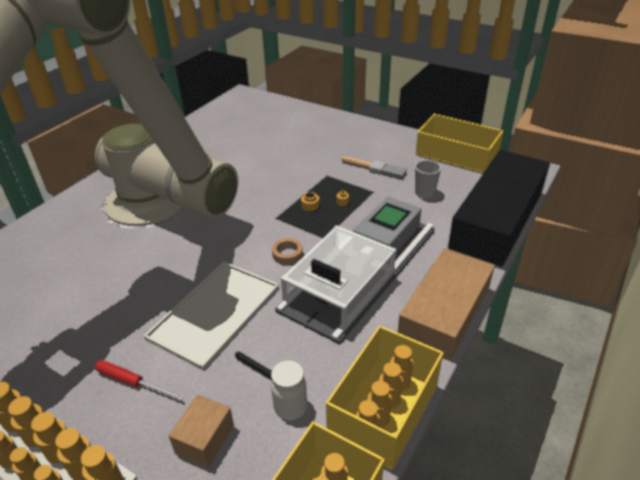

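View pics/top0.png

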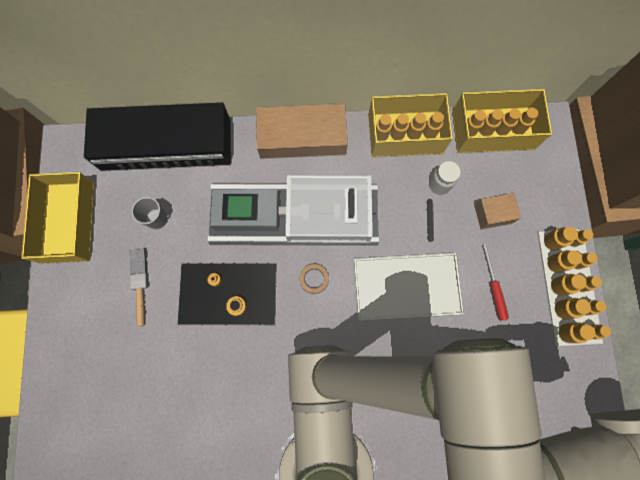

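The top view (image up is world +x, right is −y) shows two gold collars on the mat, at about (214,280) and (236,305). The guard is shut over the jaws with its handle at (351,205), the tray is at (408,286) and the headstock is to the left, so gauge +y is roughly world +y. Next I'll take enlarged crops.

```bash
cat > h.py <<'E'
import numpy as np, cv2
from rig import env
def K(n):
    c=env.camera_info(n); f=240/np.tan(np.radians(c['vertical_fov']/2)); return c,f
def p2w(n,u,v,z):
    c,f=K(n); d=c['rotation']@np.array([(u-c['cx'])/f,(v-c['cy'])/f,1]); 
    return c['eye']+d*(z-c['eye'][2])/d[2]
def w2p(n,p):
    c,f=K(n); q=c['rotation'].T@(np.array(p)-c['eye']); return np.array([c['cx']+f*q[0]/q[2],c['cy']+f*q[1]/q[2]])
def snap(n,name): 
    im=env.get_image(n)[:,:,::-1].copy(); cv2.imwrite(f"pics/{name}.png",im); return im
def crop(im,x0,y0,x1,y1,name,s=4):
    o=cv2.resize(im[y0:y1,x0:x1],None,fx=s,fy=s,interpolation=cv2.INTER_CUBIC)
    for x in range((x0+9)//10*10,x1,10):
        L=10 if x%50 else 25; cv2.line(o,((x-x0)*s,0),((x-x0)*s,L),(0,0,255),1)
        if x%50==0: cv2.putText(o,str(x),((x-x0)*s+2,22),0,.45,(0,0,255),1)
    for y in range((y0+9)//10*10,y1,10):
        L=10 if y%50 else 25; cv2.line(o,(0,(y-y0)*s),(L,(y-y0)*s),(0,0,255),1)
        if y%50==0: cv2.putText(o,str(y),(2,(y-y0)*s-3),0,.45,(0,0,255),1)
    cv2.imwrite(f"pics/{name}.png",o)
E
python3 - <<'E'
from h import *
im=cv2.imread("pics/top0.png")
crop(im,200,170,390,250,"c1",4)
crop(im,170,255,290,335,"c2",6)
crop(im,340,240,480,330,"c3",5)
E
```

```text
(no output)
```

View pics/c1.png

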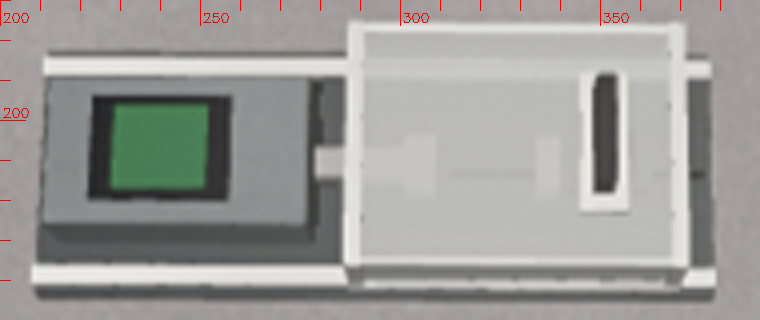

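View pics/c2.png

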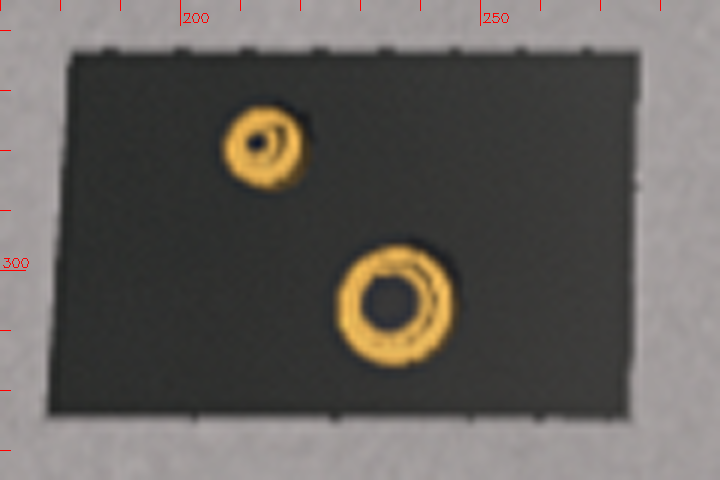

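View pics/c3.png

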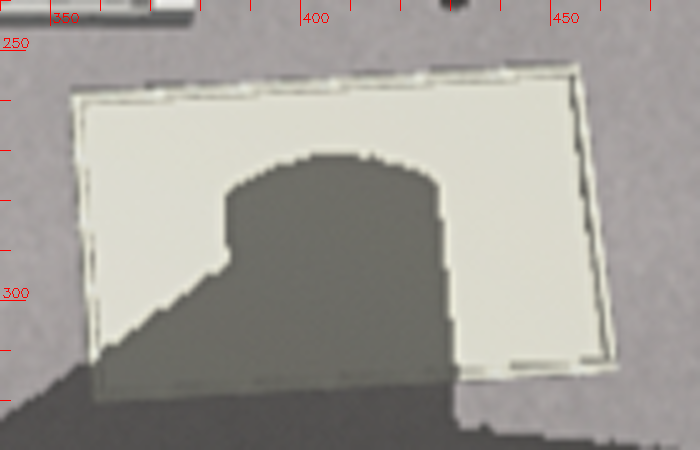

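Run:
```python
from h import *
np.set_printoptions(precision=4,suppress=True)
def P(c,z,n): 
    x0,y0,s=c; return lambda a,b:p2w("top",x0+(a+.5)/s-.5,y0+(b+.5)/s-.5,z)
f=lambda c,a,b,z:p2w("top",c[0]+(a+.5)/c[2]-.5,c[1]+(b+.5)/c[2]-.5,z)
C1=(200,170,4);C2=(170,255,6);C3=(340,240,5)
print("bed z.012/rail .02")
for a,b,z in [(44,57,.02),(711,62,.02),(715,270,.02),(33,264,.02),(33,285,.02),(715,290,.02),(44,76,.02),(711,80,.02)]: print(a,b,f(C1,a,b,z))
print("roof .086 corners")
for a,b in [(348,22),(683,22),(688,266),(344,268)]: print(f(C1,a,b,.086))
print("handle top .122")
for a,b in [(594,74),(618,74),(618,192),(594,192),(606,133)]: print(f(C1,a,b,.122))
print("mat")
for a,b in [(70,52),(640,52),(628,416),(48,414)]: print(f(C2,a,b,.0015))
print("collars")
for a,b in [(263,147),(395,305)]: print(f(C2,a,b,.026))
for a,b in [(223,147),(303,147),(337,305),(453,305)]: print(f(C2,a,b,.026))
print("tray .014")
for a,b in [(72,95),(577,66),(617,368),(93,402)]: print(f(C3,a,b,.014))
```

```text
bed z.012/rail .02
44 57 [0.7394 0.2708 0.02  ]
711 62 [ 0.7134 -0.1786  0.02  ]
715 270 [ 0.5696 -0.1701  0.02  ]
33 264 [0.5963 0.278  0.02  ]
33 285 [0.5822 0.2779 0.02  ]
715 290 [ 0.5561 -0.169   0.02  ]
44 76 [0.7259 0.2708 0.02  ]
711 80 [ 0.7007 -0.1777  0.02  ]
roof .086 corners
[0.7296 0.0616 0.086 ]
[ 0.7189 -0.1531  0.086 ]
[ 0.5585 -0.1442  0.086 ]
[0.5681 0.0697 0.086 ]
handle top .122
[ 0.6747 -0.0908  0.122 ]
[ 0.674  -0.1057  0.122 ]
[ 0.5988 -0.1006  0.122 ]
[ 0.5995 -0.086   0.122 ]
[ 0.6365 -0.0958  0.122 ]
mat
[0.5296 0.3521 0.0015]
[0.5168 0.1022 0.0015]
[0.3596 0.1121 0.0015]
[0.3732 0.3593 0.0015]
collars
[0.4797 0.2622 0.026 ]
[0.4097 0.2067 0.026 ]
[0.4806 0.2793 0.026 ]
[0.4788 0.2452 0.026 ]
[0.411  0.2311 0.026 ]
[0.4084 0.1823 0.026 ]
tray .014
[ 0.5166 -0.1026  0.014 ]
[ 0.5185 -0.3691  0.014 ]
[ 0.361  -0.3716  0.014 ]
[ 0.3578 -0.1027  0.014 ]
```

Sizes give collar48 at (0.410, 0.207) and collar32 at (0.480, 0.262); the gauge origin is about (0.643, −0.030) with yaw about −3.3°. First I'll move behind the guard handle with the fingers shut.

{"op": "play_rows", "data": {
  "travel": [
    [2.56,2.03,0],
    [2.56,2.03,0],
    [2.56,2.03,0],
    [2.56,2.03,0],
    [2.56,2.03,0],
    [2.56,2.03,0],
    [2.56,2.03,0],
    [2.56,2.03,0],
    [2.56,2.03,0],
    [2.56,2.03,0]
  ],
  "rotation": [
    [0,0,0.065],
    [0,0,0.065],
    [0,0,0.065],
    [0,0,0.065],
    [0,0,0.065],
    [0,0,0.065],
    [0,0,0.065],
    [0,0,0.065],
    [0,0,0.065],
    [0,0,0.065]
  ],
  "claw": [0,0,0,0,0,0,0,0,0,0],
  "squeeze": 40
}}

```text
time_s: 0.93
position: [0.3816, -0.325, 0.2267]
tool_rot: [[-0.006, 0.778, -0.628], [0.006, -0.628, -0.778], [-1.0, -0.008, -0.001]]
ft_force: [0.6, -0.7, -0.5]
grip_width: -0.0001
```

```bash
cat >> h.py <<'E'
G0=np.array([.6432,-.0296]); YA=np.radians(-3.3)
gx=np.array([np.cos(YA),np.sin(YA)]); gy=np.array([-np.sin(YA),np.cos(YA)])
def g2w(x,y): return G0+x*gx+y*gy
def w2g(p): d=np.array(p[:2])-G0; return np.array([d@gx,d@gy])
from scipy.spatial.transform import Rotation as Rn
def togo(x,y,z,yaw=-3.3):
    """cm to go, rotvec to go so that tool x = down, tool y at yaw (mod 180 nearest)"""
    s=env.observe(); R=s['tool_rot']; 
    best=None
    for k in (yaw,yaw+180):
        a=np.radians(k); Y=np.array([np.cos(a),np.sin(a),0]); X=np.array([0,0,-1.]); 
        T=np.c_[X,Y,np.cross(X,Y)]; r=Rn.from_matrix(T@R.T).as_rotvec()
        if best is None or np.linalg.norm(r)<np.linalg.norm(best): best=r
    d=(np.array([x,y,z])-s['position'])*100
    print("t",round(s['time_s'],2),"go cm",np.round(d,2),"|d|",round(np.linalg.norm(d),2),"rot",np.round(best,3),"pos",np.round(s['position'],4),"g",np.round(w2g(s['position']),4),"q6",round(s['q'][5],1),"F",np.round(s['ft_force'],1),"w",round(s['grip_width'],4))
E
python3 -c "
from h import *
w=g2w(-.003,-.10);togo(*w,.17)"
```

```text
t 0.93 go cm [25.28 19.58 -5.67] |d| 32.48 rot [-0.004 -0.007  0.622] pos [ 0.3816 -0.325   0.2267] g [-0.2441 -0.31  ] q6 -15.0 F [ 0.6 -0.7 -0.5] w -0.0001
```

{"op": "play_rows", "data": {
  "travel": [
    [2.53,1.96,0],
    [2.53,1.96,0],
    [2.53,1.96,0],
    [2.53,1.96,0],
    [2.53,1.96,0],
    [2.53,1.96,-1],
    [2.53,1.96,-1],
    [2.53,1.96,-1],
    [2.53,1.96,-1.5],
    [2.53,1.96,-1.2],
    [0,0,0]
  ],
  "rotation": [
    [0,0,0.062],
    [0,0,0.062],
    [0,0,0.062],
    [0,0,0.062],
    [0,0,0.062],
    [0,0,0.062],
    [0,0,0.062],
    [0,0,0.062],
    [0,0,0.062],
    [0,0,0.062],
    [0,0,0]
  ],
  "claw": [0,0,0,0,0,0,0,0,0,0,0]
}}

```text
time_s: 1.85
position: [0.648, -0.1112, 0.1636]
tool_rot: [[-0.012, 1.0, -0.019], [0.004, -0.018, -1.0], [-1.0, -0.013, -0.004]]
ft_force: [0.4, 0.1, -0.3]
grip_width: 0.0002
```

```bash
python3 -c "
from h import *
w=g2w(-.003,-.10);togo(*w,.102)
im=snap('scene','s1');snap('top','t1');crop(im,240,200,440,350,'s1c',4)"
```

```text
t 1.85 go cm [-1.36 -1.81 -6.16] |d| 6.56 rot [-0.004 -0.012 -0.039] pos [ 0.648  -0.1112  0.1636] g [ 0.0095 -0.0811] q6 -18.9 F [ 0.4  0.1 -0.3] w 0.0002
```

View pics/s1c.png

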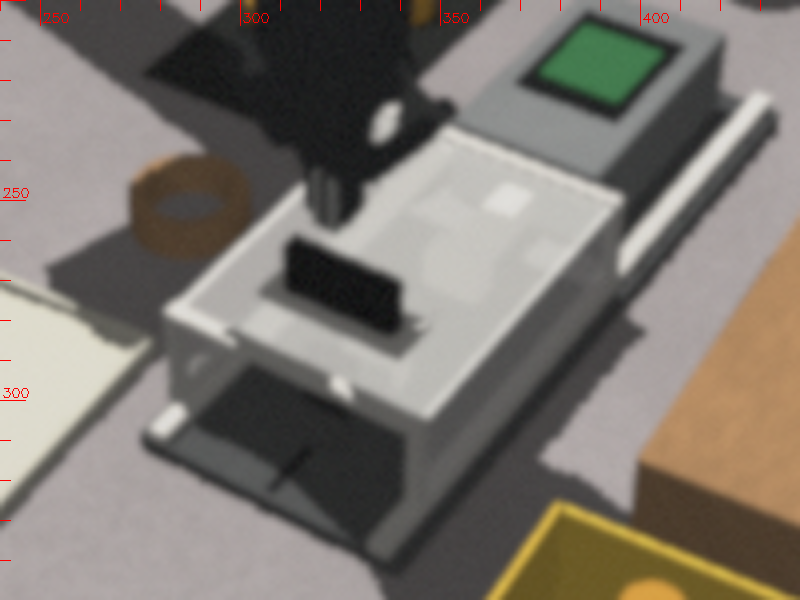

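Motion carries through a row, so I'll end moves with a pause row. The handle is clear in view below the fingertip, which needs to back up to its −y side.

{"op": "play_rows", "data": {
  "travel": [
    [-0.7,-0.9,0],
    [-0.7,-0.9,0],
    [0,0,0],
    [0,0,-2],
    [0,0,-2],
    [0,0,-2.1],
    [0,0,0]
  ],
  "rotation": [
    [0,0,-0.02],
    [0,-0.012,-0.019],
    [0,0,0],
    [0,0,0],
    [0,0,0],
    [0,0,0],
    [0,0,0]
  ],
  "claw": [0,0,0,0,0,0,0]
}}

```text
time_s: 2.53
position: [0.6267, -0.1419, 0.1095]
tool_rot: [[0.008, 0.997, -0.082], [-0.003, -0.082, -0.997], [-1.0, 0.008, 0.002]]
ft_force: [-0.4, 0.1, 0.4]
grip_width: -0.0002
```

```bash
python3 -c "
from h import *
w=g2w(-.003,.149-.018);togo(*w,.102)
im=snap('scene','s2');crop(im,240,200,440,350,'s2c',4)"
```

```text
t 2.53 go cm [ 2.11 24.32 -0.75] |d| 24.43 rot [0.003 0.008 0.024] pos [ 0.6267 -0.1419  0.1095] g [-0.01  -0.113] q6 -18.6 F [-0.4  0.1  0.4] w -0.0002
```

View pics/s2c.png

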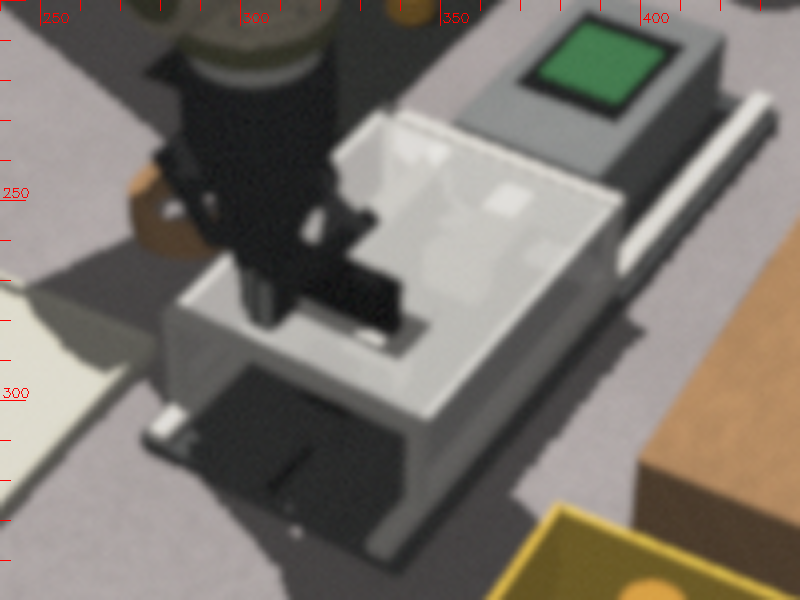

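{"op": "play_rows", "data": {
  "travel": [
    [0.3,0.4,-0.6],
    [0.2,0.8,0],
    [0.09,1.5,0],
    [0.09,1.5,0],
    [0.09,1.5,0],
    [0.09,1.5,0],
    [0.09,1.5,0],
    [0.09,1.5,0],
    [0.09,1.5,0],
    [0.09,1.5,0],
    [0.09,1.5,0],
    [0.09,1.5,0]
  ],
  "rotation": [
    [0,0,0.024],
    [0,0.008,0],
    [0,0,0],
    [0,0,0],
    [0,0,0],
    [0,0,0],
    [0,0,0],
    [0,0,0],
    [0,0,0],
    [0,0,0],
    [0,0,0],
    [0,0,0]
  ],
  "claw": [0,0,0,0,0,0,0,0,0,0,0,0]
}}

```text
time_s: 3.58
position: [0.643, 0.0319, 0.114]
tool_rot: [[0.012, 0.998, -0.056], [-0.017, -0.056, -0.998], [-1.0, 0.013, 0.017]]
ft_force: [0.8, -3.6, -3.1]
grip_width: -0.0002
```

```bash
python3 -c "
from h import *
w=g2w(-.003,.149-.018);togo(*w,.102)
im=snap('scene','s3');crop(im,240,150,440,300,'s3c',4)"
```

```text
t 3.58 go cm [ 0.48  6.95 -1.2 ] |d| 7.07 rot [ 0.017  0.012 -0.002] pos [0.643  0.0319 0.114 ] g [-0.0038  0.0614] q6 -3.9 F [ 0.8 -3.6 -3.1] w -0.0002
```

View pics/s3c.png

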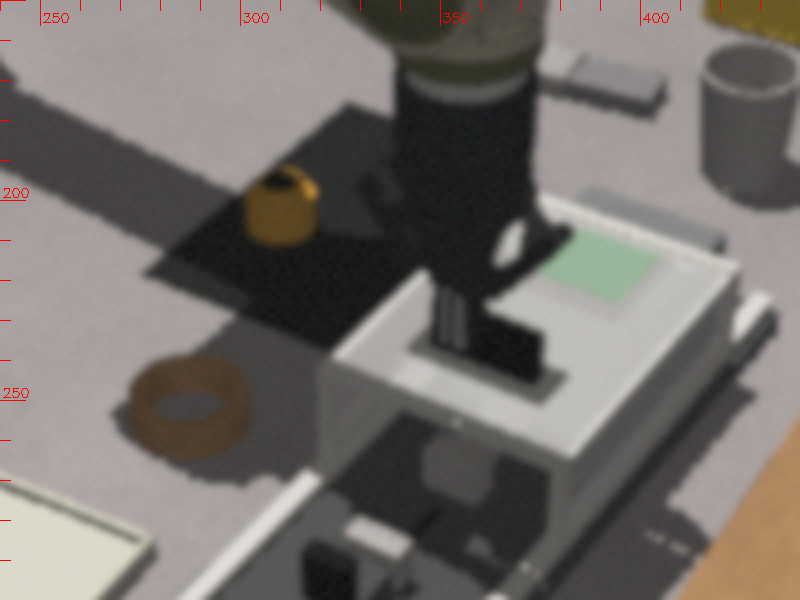

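{"op": "play_rows", "data": {
  "travel": [
    [0.06,1.0,-0.5],
    [0.06,1.0,-0.5],
    [0.06,1.0,-0.3],
    [0.06,1.0,-0.1],
    [0.06,1.0,-0.1],
    [0.06,1.0,-0.1],
    [0.06,1.0,0],
    [0.03,0.6,0],
    [0.03,0.5,0],
    [0.0,0.5,0]
  ],
  "rotation": [
    [0.01,0.01,0],
    [0.005,0,0],
    [0,0,0],
    [0,0,0],
    [0,0,0],
    [0,0,0],
    [0,0,0],
    [0,0,0],
    [0,0,0],
    [0,0,0]
  ],
  "claw": [0,0,0,0,0,0,0,0,0,0]
}}

```text
time_s: 4.47
position: [0.647, 0.0954, 0.1018]
tool_rot: [[-0.006, 0.998, -0.063], [-0.066, -0.063, -0.996], [-0.998, -0.001, 0.066]]
ft_force: [-2.0, -25.8, 2.3]
grip_width: 0.0
```

```bash
python3 -c "
from h import *
w=g2w(-.003,.149-.018);togo(*w,.102)"
```

```text
t 4.47 go cm [0.07 0.59 0.02] |d| 0.6 rot [ 0.066 -0.005  0.006] pos [0.647  0.0954 0.1018] g [-0.0034  0.125 ] q6 4.2 F [ -2.  -25.8   2.3] w 0.0
```

The force jumped to 26 N, so the guard is at its end stop. Next I'll back off and rise.

{"op": "play_rows", "data": {
  "travel": [
    [0,-0.5,0],
    [0,-1,0],
    [0,-1,1],
    [-1,-1,3],
    [-2,0,3],
    [-3,1,3],
    [-3,2,0],
    [-3,2,0],
    [0,0,0]
  ],
  "rotation": [
    [0.03,0,0],
    [0.03,0,0],
    [0,0,0],
    [0,0,0],
    [0,0,0],
    [0,0,0],
    [0,0,0],
    [0,0,0],
    [0,0,0]
  ],
  "claw": [0,0,0,0,4,7,7,7,7]
}}

```text
time_s: 5.22
position: [0.5223, 0.1115, 0.2048]
tool_rot: [[-0.01, 0.998, -0.069], [-0.005, -0.069, -0.998], [-1.0, -0.009, 0.005]]
ft_force: [0.5, 0.5, 0.8]
grip_width: 0.0606
```

```bash
python3 -c "
from h import *
togo(.4097,.2067,.2)
im=snap('top','t4');snap('scene','s4');crop(im,200,165,390,265,'t4c',4);crop(im,170,255,290,335,'t4d',5)"
```

```text
t 5.22 go cm [-11.26   9.52  -0.48] |d| 14.75 rot [ 0.005 -0.01   0.011] pos [0.5223 0.1115 0.2048] g [-0.1289  0.134 ] q6 3.5 F [0.5 0.5 0.8] w 0.0606
```

View pics/t4c.png

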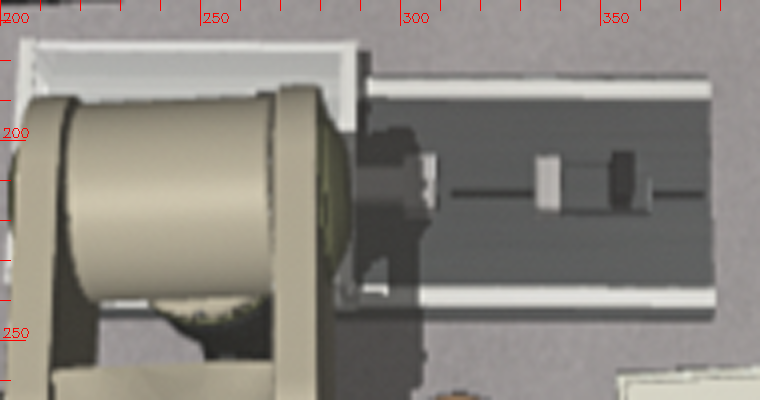

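View pics/t4.png

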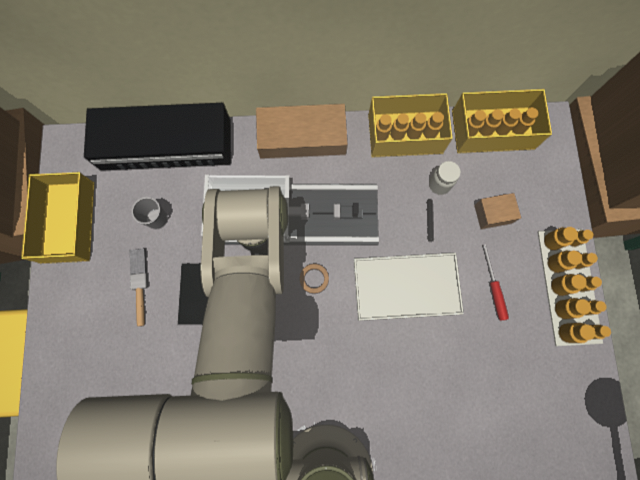

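View pics/s4.png

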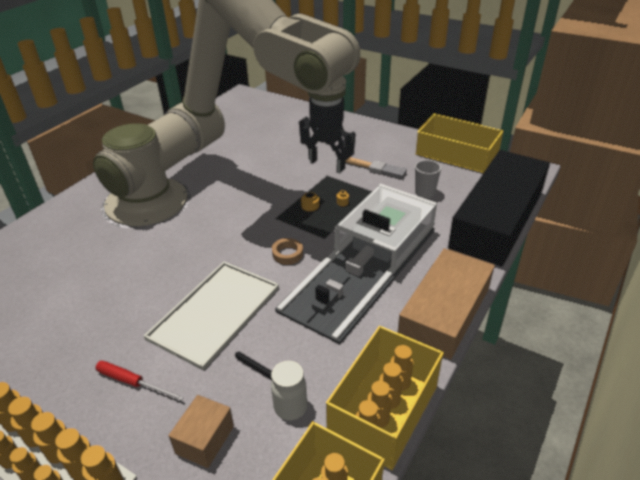

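Run:
```python
from h import *
np.set_printoptions(precision=4,suppress=True)
f=lambda a,b,z:p2w("top",200+(a+.5)/4-.5,165+(b+.5)/4-.5,z)
for n,a,b,z in [("jawface",537,183,.042),("jawback",560,183,.042),("anvil",436,180,.042),("fin",622,180,.067),("finL",610,180,.067),("finR",634,180,.067),("guard edge",357,60,.086),("rail end top",711,79,.02),("rail end bottom",715,308,.02)]: w=f(a,b,z);print(n,w,w2g(w))
a=cv2.imread("pics/scene0.png");b=cv2.imread("pics/s4.png")
cv2.imwrite("pics/cmp.png",np.hstack([cv2.resize(i[165:240,270:380],None,fx=3.6,fy=3.6,interpolation=2) for i in(a,b)]))
for p in [(.4797,.2622),(.4097,.2067)]: print(w2p("scene",[*p,.0]),w2p("scene",[*p,.036]))
```

```text
jawface [ 0.6423 -0.0561  0.042 ] [ 0.0006 -0.0265]
jawback [ 0.6415 -0.0712  0.042 ] [ 0.0007 -0.0416]
anvil [0.6477 0.0098 0.042 ] [0.0022 0.0396]
fin [ 0.6344 -0.1095  0.067 ] [-0.0041 -0.0803]
finL [ 0.6348 -0.1019  0.067 ] [-0.0042 -0.0726]
finR [ 0.6341 -0.1172  0.067 ] [-0.0041 -0.088 ]
guard edge [0.7171 0.0562 0.086 ] [0.0689 0.0899]
rail end top [ 0.7155 -0.1788  0.02  ] [ 0.0808 -0.1448]
rail end bottom [ 0.5575 -0.1691  0.02  ] [-0.0775 -0.1442]
[341.8964 202.4695] [341.9634 191.6357]
[309.6372 205.3987] [309.2125 194.5581]
```

View pics/cmp.png

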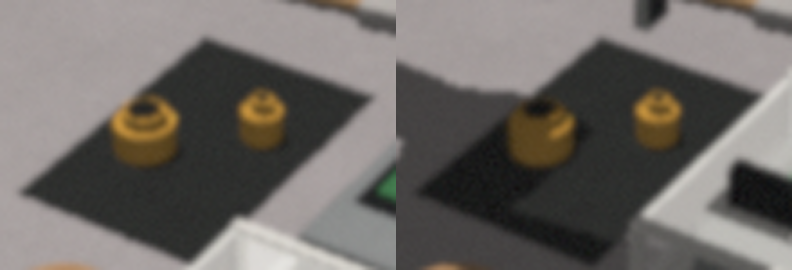

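The collars have not moved and the guard is clear of the jaws. The jaw gap is about 66 mm, which is enough for collar48, so I'm going to pick it up.

{"op": "play_rows", "data": {
  "travel": [
    [-2,1.7,0],
    [-2.5,2.1,0],
    [-2.5,2.1,-1],
    [-2.5,2.1,-2],
    [-1.5,1.3,-3],
    [-0.2,0.2,-3],
    [0,0,-3],
    [0,0,-2],
    [0,0,0]
  ],
  "rotation": [
    [0,0,0.01],
    [0,-0.01,0],
    [0,0,0],
    [0,0,0],
    [0,0,0],
    [0,0,0],
    [0,0,0],
    [0,0,0],
    [0,0,0]
  ],
  "claw": [7.2,7.2,7.2,7.2,7.2,7.2,7.2,7.2,7.2]
}}

```text
time_s: 6.07
position: [0.4178, 0.207, 0.0605]
tool_rot: [[0.012, 0.998, -0.064], [-0.006, -0.064, -0.998], [-1.0, 0.012, 0.006]]
ft_force: [-0.5, -0.6, 0.0]
grip_width: 0.0722
```

```bash
python3 -c "
from h import *
togo(.4097,.2067,.002)
im=snap('scene','s5');crop(im,270,130,390,220,'s5c',6)"
```

```text
t 6.07 go cm [-0.81 -0.03 -5.85] |d| 5.91 rot [0.006 0.012 0.007] pos [0.4178 0.207  0.0605] g [-0.2386  0.2232] q6 16.1 F [-0.5 -0.6  0. ] w 0.0722
```

View pics/s5c.png

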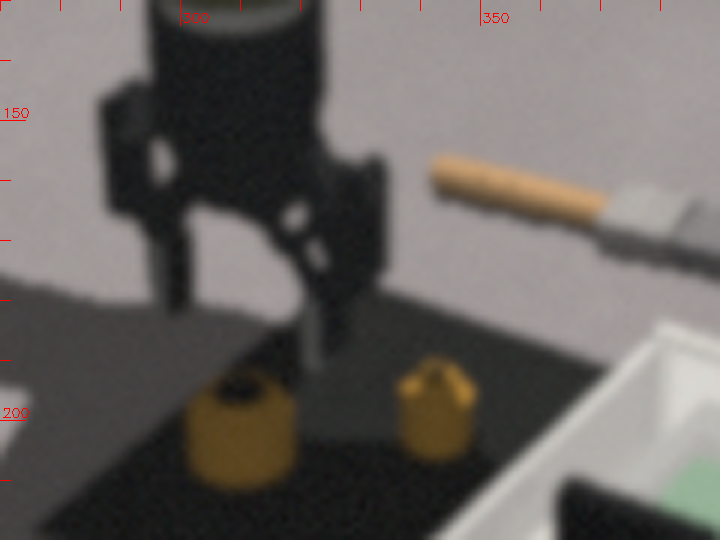

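{"op": "play_rows", "data": {
  "travel": [
    [-0.8,0,0],
    [0,0,-1.5],
    [0,0,-1.5],
    [0,0,-1.5],
    [0,0,-0.8],
    [0,0,-0.4],
    [0,0,0]
  ],
  "rotation": [
    [0,0.012,0],
    [0.006,0,0.007],
    [0,0,0],
    [0,0,0],
    [0,0,0],
    [0,0,0],
    [0,0,0]
  ],
  "claw": [7.2,7.2,7.2,7.2,7.2,7.2,7.2]
}}

```text
time_s: 6.7
position: [0.4171, 0.2075, 0.0111]
tool_rot: [[0.014, 0.998, -0.06], [0.003, -0.06, -0.998], [-1.0, 0.013, -0.004]]
ft_force: [-1.0, 0.6, 0.5]
grip_width: 0.0719
```

```bash
python3 -c "
from h import *
togo(.4097,.2067,.002)"
```

```text
t 6.7 go cm [-0.74 -0.08 -0.91] |d| 1.17 rot [-0.003  0.014  0.002] pos [0.4171 0.2075 0.0111] g [-0.2394  0.2237] q6 15.2 F [-1.   0.6  0.5] w 0.0719
```

{"op": "play_rows", "data": {
  "travel": [
    [-0.4,0,-0.3],
    [-0.4,-0.1,-0.3],
    [0,0,0],
    [0,0,0]
  ],
  "rotation": [
    [0,0.013,0],
    [0,0,0],
    [0,0,0],
    [0,0,0]
  ],
  "claw": [7.2,7.2,7.2,7.2]
}}

```text
time_s: 7.03
position: [0.4096, 0.2067, 0.007]
tool_rot: [[0.003, 0.998, -0.06], [0.004, -0.06, -0.998], [-1.0, 0.003, -0.004]]
ft_force: [0.4, -0.5, -0.8]
grip_width: 0.0718
```

```bash
python3 -c "
from h import *
togo(.4097,.2067,.002)"
```

```text
t 7.03 go cm [ 0.01 -0.   -0.5 ] |d| 0.5 rot [-0.004  0.003  0.002] pos [0.4096 0.2067 0.007 ] g [-0.2468  0.2225] q6 15.1 F [ 0.4 -0.5 -0.8] w 0.0718
```

{"op": "play_rows", "data": {
  "travel": [
    [0,0,-0.4],
    [0,0,0],
    [0,0,0],
    [0,0,0],
    [0,0,0],
    [0,0,0],
    [0,0,0],
    [0,0,0]
  ],
  "rotation": [
    [0,0,0],
    [0,0,0],
    [0,0,0],
    [0,0,0],
    [0,0,0],
    [0,0,0],
    [0,0,0],
    [0,0,0]
  ],
  "claw": [7.2,6,5,4,4,4,4,4],
  "squeeze": 30
}}

```text
time_s: 7.7
position: [0.41, 0.2068, 0.0035]
tool_rot: [[0.005, 0.998, -0.06], [0.004, -0.06, -0.998], [-1.0, 0.004, -0.005]]
ft_force: [-1.1, -0.9, 0.4]
grip_width: 0.047
```

```bash
python3 -c "
from h import *
togo(.4097,.2067,.14)
im=snap('scene','s6');crop(im,270,130,390,220,'s6c',6)"
```

```text
t 7.7 go cm [-3.000e-02 -1.000e-02  1.365e+01] |d| 13.65 rot [-0.004  0.005  0.002] pos [0.41   0.2068 0.0035] g [-0.2464  0.2226] q6 15.0 F [-1.1 -0.9  0.4] w 0.047
```

View pics/s6c.png

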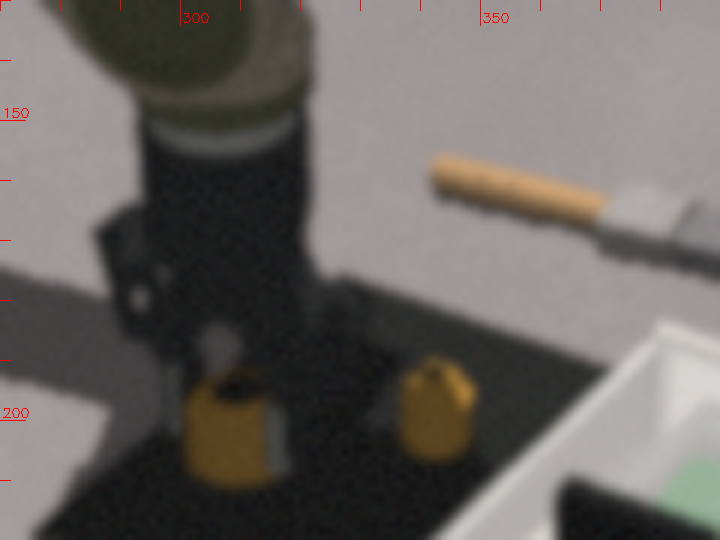

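{"op": "play_rows", "data": {
  "travel": [
    [0,0,1],
    [0,0,3],
    [0,0,3.5],
    [0,0,3.5],
    [1,-1,3],
    [2,-2,1],
    [3,-3,0],
    [3,-3,0],
    [2.8,-2.8,0],
    [2.8,-2.8,0],
    [2.5,-2.5,0],
    [0,0,0]
  ],
  "rotation": [
    [0,0,0],
    [0,0,0],
    [0,0,0],
    [0,0,0],
    [0,0,0],
    [0,0,0],
    [0,0,0],
    [0,0,0],
    [0,0,0],
    [0,0,0],
    [0,0,0],
    [0,0,0]
  ],
  "claw": [4,4,4,4,4,4,4,4,4,4,4,4]
}}

```text
time_s: 8.75
position: [0.5823, 0.0272, 0.1608]
tool_rot: [[0.002, 0.999, -0.054], [0.002, -0.054, -0.999], [-1.0, 0.001, -0.002]]
ft_force: [-1.1, -1.1, -1.2]
grip_width: 0.0471
```

```bash
python3 -c "
from h import *
togo(*g2w(0,.007),.15)"
```

```text
t 8.75 go cm [ 6.13 -4.98 -1.08] |d| 7.97 rot [-0.002  0.002 -0.003] pos [0.5823 0.0272 0.1608] g [-0.064   0.0532] q6 -5.9 F [-1.1 -1.1 -1.2] w 0.0471
```

{"op": "play_rows", "data": {
  "travel": [
    [1.5,-1.2,0],
    [2,-1.6,0],
    [1.6,-1.4,-1],
    [1,-0.8,-2],
    [0,0,-2],
    [0,0,0],
    [0,0,0]
  ],
  "rotation": [
    [0,0,0],
    [0,0,0],
    [0,0,0],
    [0,0,0],
    [0,0,0],
    [0,0,0],
    [0,0,0]
  ],
  "claw": [4,4,4,4,4,4,4]
}}

```text
time_s: 9.33
position: [0.6454, -0.027, 0.1065]
tool_rot: [[-0.003, 0.998, -0.058], [0.003, -0.058, -0.998], [-1.0, -0.003, -0.003]]
ft_force: [0.1, -0.7, -0.8]
grip_width: 0.0468
```

```bash
python3 -c "
from h import *
togo(*g2w(0,.007),.07)"
```

```text
t 9.33 go cm [-0.18  0.44 -3.65] |d| 3.68 rot [-0.003 -0.003  0.   ] pos [ 0.6454 -0.027   0.1065] g [0.002  0.0027] q6 -9.7 F [ 0.1 -0.7 -0.8] w 0.0468
```

{"op": "play_rows", "data": {
  "travel": [
    [-0.1,0.25,-1],
    [-0.1,0.25,-2],
    [0,0,-1.5],
    [0,0,-0.4],
    [0,0,0],
    [0,0,0]
  ],
  "rotation": [
    [0,0,0],
    [0,0,0],
    [0,0,0],
    [0,0,0],
    [0,0,0],
    [0,0,0]
  ],
  "claw": [4,4,4,4,4,4]
}}

```text
time_s: 9.83
position: [0.6432, -0.0189, 0.06]
tool_rot: [[0.003, 0.998, -0.055], [0.002, -0.055, -0.998], [-1.0, 0.003, -0.003]]
ft_force: [0.3, -0.4, -0.7]
grip_width: 0.0469
```

```bash
python3 -c "
from h import *
togo(*g2w(0,.007),.015)
im=snap('scene','s7');crop(im,270,210,420,330,'s7c',5)
im=snap('top','t7');crop(im,280,165,400,265,'t7c',5)"
```

```text
t 9.83 go cm [ 0.04 -0.37 -4.5 ] |d| 4.52 rot [-0.002  0.003 -0.002] pos [ 0.6432 -0.0189  0.06  ] g [-0.0007  0.0107] q6 -9.2 F [ 0.3 -0.4 -0.7] w 0.0469
```

View pics/s7c.png

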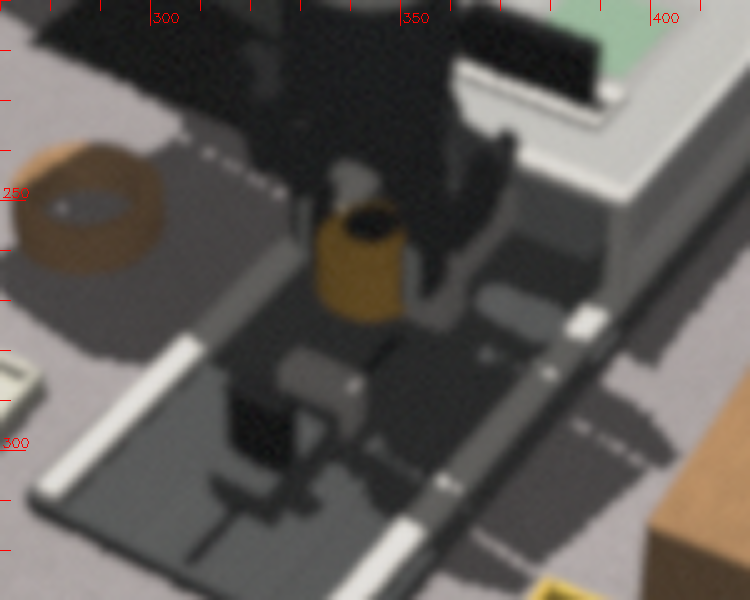

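View pics/t7c.png

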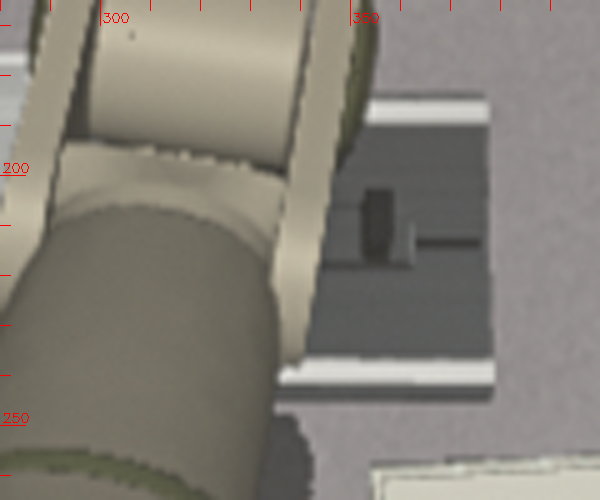

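{"op": "play_rows", "data": {
  "travel": [
    [0,-0.2,0],
    [0,-0.15,-0.5],
    [0,0,-1.2],
    [0,0,-1.2],
    [0,0,-0.8],
    [0,0,-0.4],
    [0,0,0]
  ],
  "rotation": [
    [0,0,0],
    [0,0,0],
    [0,0,0],
    [0,0,0],
    [0,0,0],
    [0,0,0],
    [0,0,0]
  ],
  "claw": [4,4,4,4,4,4,4]
}}

```text
time_s: 10.52
position: [0.6444, -0.0237, 0.0181]
tool_rot: [[0.009, 0.998, -0.056], [0.001, -0.056, -0.998], [-1.0, 0.009, -0.002]]
ft_force: [-0.2, 0.4, -0.8]
grip_width: 0.0467
```

```bash
python3 -c "
from h import *
togo(*g2w(0,.007),.015)"
```

```text
t 10.52 go cm [-0.08  0.1  -0.31] |d| 0.33 rot [-0.001  0.009 -0.002] pos [ 0.6444 -0.0237  0.0181] g [0.0008 0.006 ] q6 -9.5 F [-0.2  0.4 -0.8] w 0.0467
```

{"op": "play_rows", "data": {
  "travel": [
    [0,0,-0.2],
    [0,0,-0.15],
    [0,0,0],
    [0,0,0],
    [0,0,0],
    [0,0,0],
    [0,0,0],
    [0,0,0]
  ],
  "rotation": [
    [0,0,0],
    [0,0,0],
    [0,0,0],
    [0,0,0],
    [0,0,0],
    [0,0,0],
    [0,0,0],
    [0,0,0]
  ],
  "claw": [4,4,4,5.0,5.5,6.6,6.6,6.6]
}}

```text
time_s: 11.18
position: [0.6457, -0.024, 0.0175]
tool_rot: [[0.013, 0.998, -0.056], [0.0, -0.056, -0.998], [-1.0, 0.013, -0.001]]
ft_force: [-1.1, -0.3, -0.4]
grip_width: 0.0658
```

```bash
python3 -c "
from h import *
togo(*g2w(0,.007),.12)"
```

```text
t 11.18 go cm [-0.21  0.13 10.25] |d| 10.26 rot [-0.     0.013 -0.002] pos [ 0.6457 -0.024   0.0175] g [0.0022 0.0058] q6 -9.6 F [-1.1 -0.3 -0.4] w 0.0658
```

{"op": "play_rows", "data": {
  "travel": [
    [-0.2,0,1],
    [0,0,2.5],
    [0,0,2.5],
    [0,0,2.5],
    [-0.2,-2,0.8],
    [-0.2,-2.5,0],
    [-0.2,-2.5,0],
    [0,-1.2,0],
    [0,-0.4,0],
    [0,0,0],
    [0,0,0]
  ],
  "rotation": [
    [0,0.01,0],
    [0,0,0],
    [0,0,0],
    [0,0,0],
    [0,0,0],
    [0,0,0],
    [0,0,0],
    [0,0,0],
    [0,0,0],
    [0,0,0],
    [0,0,0]
  ],
  "claw": [6.6,6.6,6.6,6.6,6,5.5,5.2,5.2,5.2,5.2,5.2]
}}

```text
time_s: 12.1
position: [0.6363, -0.1111, 0.114]
tool_rot: [[0.001, 0.999, -0.054], [0.001, -0.054, -0.999], [-1.0, 0.001, -0.001]]
ft_force: [-0.0, 0.0, 0.3]
grip_width: 0.0521
```

```bash
python3 -c "
from h import *
togo(*g2w(-0.001,-.081),.08)
im=snap('scene','s8');crop(im,270,210,420,330,'s8c',5)
im=snap('top','t8');crop(im,280,165,400,265,'t8c',5)"
```

```text
t 12.1 go cm [ 0.12  0.07 -3.4 ] |d| 3.41 rot [-0.001  0.001 -0.004] pos [ 0.6363 -0.1111  0.114 ] g [-0.0022 -0.0817] q6 -17.3 F [-0.   0.   0.3] w 0.0521
```

View pics/s8c.png

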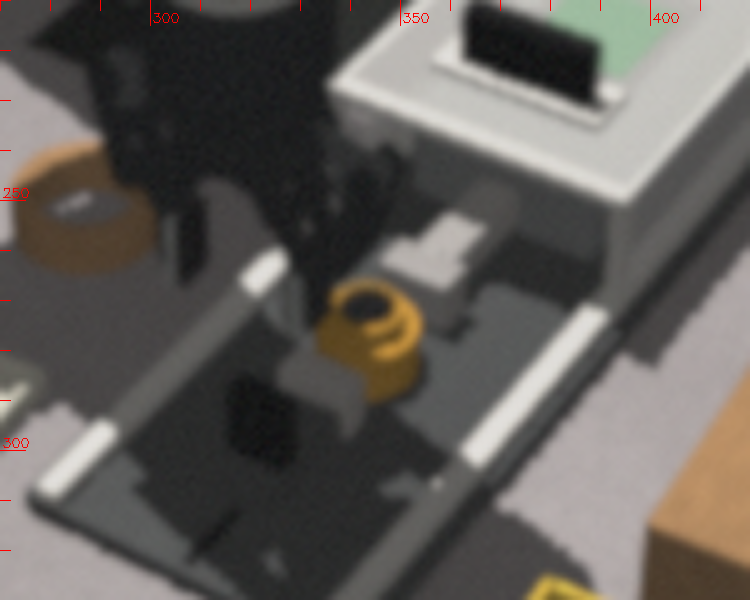

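View pics/t8c.png

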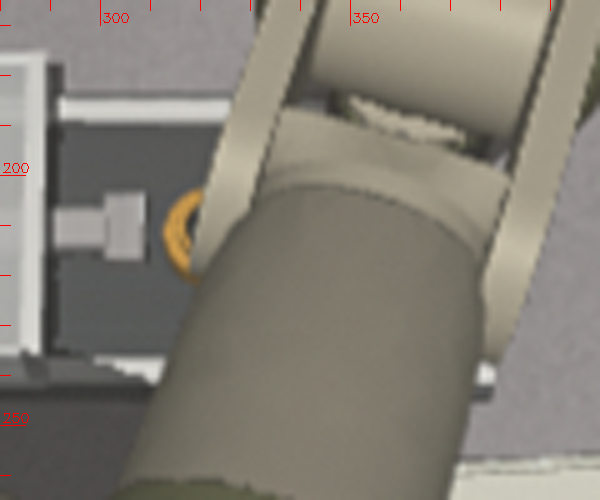

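Collar48 stands upright between the jaws. Next I'll lower around the fin and grip it on its sides.

{"op": "play_rows", "data": {
  "travel": [
    [0.1,0,-1],
    [0,0,-2],
    [0,0,-2],
    [0,0,-1.5],
    [0,0,-0.8],
    [0,0,0],
    [0,0,0],
    [0,0,0],
    [0,0,0],
    [0,0,0]
  ],
  "rotation": [
    [0,0,0],
    [0,0,0],
    [0,0,0],
    [0,0,0],
    [0,0,0],
    [0,0,0],
    [0,0,0],
    [0,0,0],
    [0,0,0],
    [0,0,0]
  ],
  "claw": [5.2,5.2,5.2,5.2,5.2,4,3.5,2.5,2.5,2.5],
  "squeeze": 30
}}

```text
time_s: 13.03
position: [0.642, -0.1042, 0.0365]
tool_rot: [[0.01, 0.999, -0.045], [-0.0, -0.045, -0.999], [-1.0, 0.01, -0.0]]
ft_force: [2.4, -1.3, -4.0]
grip_width: 0.0292
```

```bash
python3 -c "
from h import *
togo(*g2w(-0.001,-.081),.04)
im=snap('scene','s9');crop(im,270,210,420,330,'s9c',5)"
```

```text
t 13.03 go cm [-0.45 -0.62  0.35] |d| 0.84 rot [ 0.     0.01  -0.012] pos [ 0.642  -0.1042  0.0365] g [ 0.0031 -0.0745] q6 -17.2 F [ 2.4 -1.3 -4. ] w 0.0292
```

View pics/s9c.png

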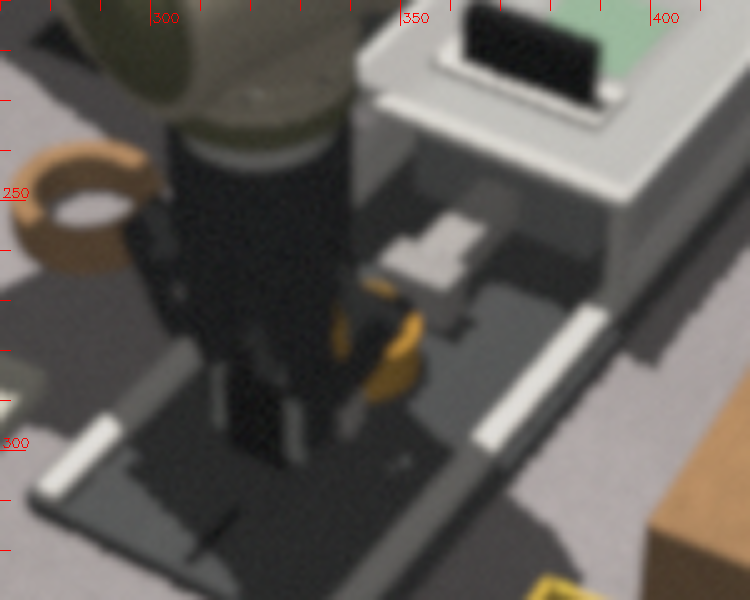

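{"op": "play_rows", "data": {
  "travel": [
    [0.02,0.4,0],
    [0.02,0.4,0],
    [0.02,0.4,0],
    [0,0.3,0],
    [0,0,0]
  ],
  "rotation": [
    [0,0,-0.01],
    [0,0,0],
    [0,0,0],
    [0,0,0],
    [0,0,0]
  ],
  "claw": [2.5,2.5,2.5,2.5,2.5]
}}

```text
time_s: 13.5
position: [0.6429, -0.088, 0.0365]
tool_rot: [[0.011, 0.998, -0.054], [-0.002, -0.054, -0.999], [-1.0, 0.011, 0.002]]
ft_force: [3.0, -2.0, -5.9]
grip_width: 0.0293
```

```bash
python3 -c "
from h import *
togo(*g2w(0.003,-.054),.04)
im=snap('scene','s10');crop(im,270,210,420,330,'s10c',5)"
```

```text
t 13.5 go cm [0.02 0.43 0.35] |d| 0.56 rot [ 0.002  0.011 -0.004] pos [ 0.6429 -0.088   0.0365] g [ 0.003  -0.0583] q6 -15.2 F [ 3.  -2.  -5.9] w 0.0293
```

View pics/s10c.png

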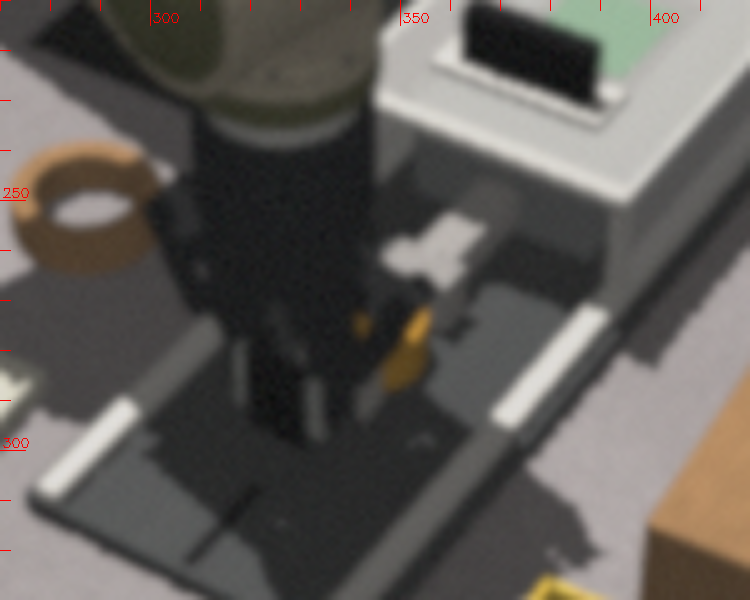

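{"op": "play_rows", "data": {
  "travel": [
    [0.02,0.3,0],
    [0.02,0.3,0],
    [0,0.2,0],
    [0,0,0]
  ],
  "rotation": [
    [0,0,0],
    [0,0,0],
    [0,0,0],
    [0,0,0]
  ],
  "claw": [2.5,2.5,2.5,2.5]
}}

```text
time_s: 13.88
position: [0.6433, -0.0802, 0.0365]
tool_rot: [[0.011, 0.998, -0.054], [-0.004, -0.054, -0.999], [-1.0, 0.011, 0.003]]
ft_force: [3.0, -3.2, -5.0]
grip_width: 0.0292
```

```bash
python3 -c "
from h import *
togo(*g2w(0.003,-.054),.04)
im=snap('scene','s11');crop(im,310,230,380,300,'s11c',8)"
```

```text
t 13.88 go cm [-0.03 -0.35  0.35] |d| 0.49 rot [ 0.004  0.011 -0.004] pos [ 0.6433 -0.0802  0.0365] g [ 0.003  -0.0505] q6 -14.4 F [ 3.  -3.2 -5. ] w 0.0292
```

View pics/s11c.png

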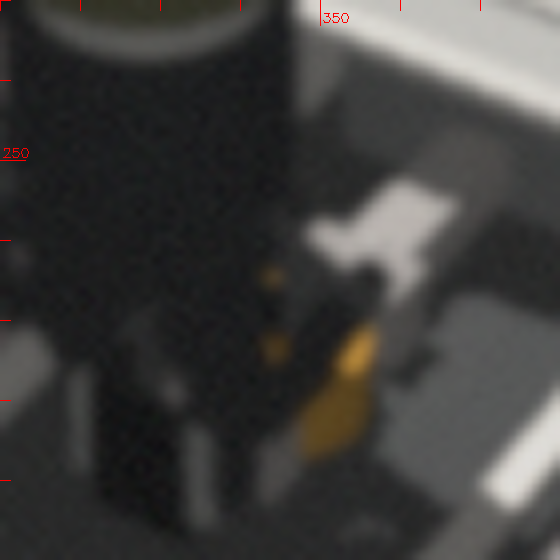

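{"op": "play_rows", "data": {
  "travel": [
    [0.01,0.2,0],
    [0.01,0.2,0],
    [0,0,0],
    [0,0,0]
  ],
  "rotation": [
    [0,0,0],
    [0,0,0],
    [0,0,0],
    [0,0,0]
  ],
  "claw": [2.5,2.5,2.5,2.5]
}}

```text
time_s: 14.27
position: [0.6435, -0.0784, 0.0365]
tool_rot: [[0.01, 0.998, -0.055], [-0.006, -0.055, -0.998], [-1.0, 0.011, 0.006]]
ft_force: [3.1, -5.3, -5.6]
grip_width: 0.0292
```

```bash
python3 -c "
from h import *
for i in range(1): togo(*g2w(0.003,-.054),.04)"
```

```text
t 14.27 go cm [-0.04 -0.53  0.35] |d| 0.64 rot [ 0.006  0.01  -0.003] pos [ 0.6435 -0.0784  0.0365] g [ 0.0031 -0.0487] q6 -14.1 F [ 3.1 -5.3 -5.6] w 0.0292
```

{"op": "play_rows", "data": {
  "travel": [
    [0.01,0.25,0],
    [0.01,0.25,0],
    [0.01,0.2,0],
    [0,0,0],
    [0,0,0],
    [0,0,0]
  ],
  "rotation": [
    [0.004,0,0],
    [0,0,0],
    [0,0,0],
    [0,0,0],
    [0,0,0],
    [0,0,0]
  ],
  "claw": [2.5,2.5,2.5,2.5,2.5,2.5]
}}

```text
time_s: 14.77
position: [0.6436, -0.0767, 0.0364]
tool_rot: [[0.01, 0.998, -0.057], [-0.009, -0.057, -0.998], [-1.0, 0.011, 0.009]]
ft_force: [2.1, -5.2, -5.2]
grip_width: 0.0292
```

```bash
python3 -c "
from h import *
for i in range(1): togo(*g2w(0.003,-.054),.04)"
```

```text
t 14.77 go cm [-0.05 -0.69  0.36] |d| 0.78 rot [ 0.009  0.01  -0.001] pos [ 0.6436 -0.0767  0.0364] g [ 0.0031 -0.047 ] q6 -13.7 F [ 2.1 -5.2 -5.2] w 0.0292
```

{"op": "play_rows", "data": {
  "travel": [
    [0.02,0.4,0],
    [0.02,0.4,0],
    [0.01,0.3,0],
    [0,0.1,0],
    [0,0.1,0],
    [0,0,0]
  ],
  "rotation": [
    [0.008,0,0],
    [0,0,0],
    [0,0,0],
    [0,0,0],
    [0,0,0],
    [0,0,0]
  ],
  "claw": [2.5,2.5,2.5,2.5,2.5,2.5]
}}

```text
time_s: 15.27
position: [0.6439, -0.0721, 0.0364]
tool_rot: [[0.01, 0.998, -0.061], [-0.013, -0.061, -0.998], [-1.0, 0.011, 0.012]]
ft_force: [2.1, -8.2, -5.1]
grip_width: 0.0292
```

```bash
python3 -c "
from h import *
for i in range(1): togo(*g2w(0.003,-.054),.04)
im=snap('scene','s12');crop(im,300,220,400,300,'s12c',8)
im=snap('top','t12');crop(im,280,165,400,265,'t12c',5)"
```

```text
t 15.27 go cm [-0.08 -1.16  0.36] |d| 1.22 rot [0.013 0.01  0.003] pos [ 0.6439 -0.0721  0.0364] g [ 0.0032 -0.0424] q6 -12.9 F [ 2.1 -8.2 -5.1] w 0.0292
```

View pics/s12c.png

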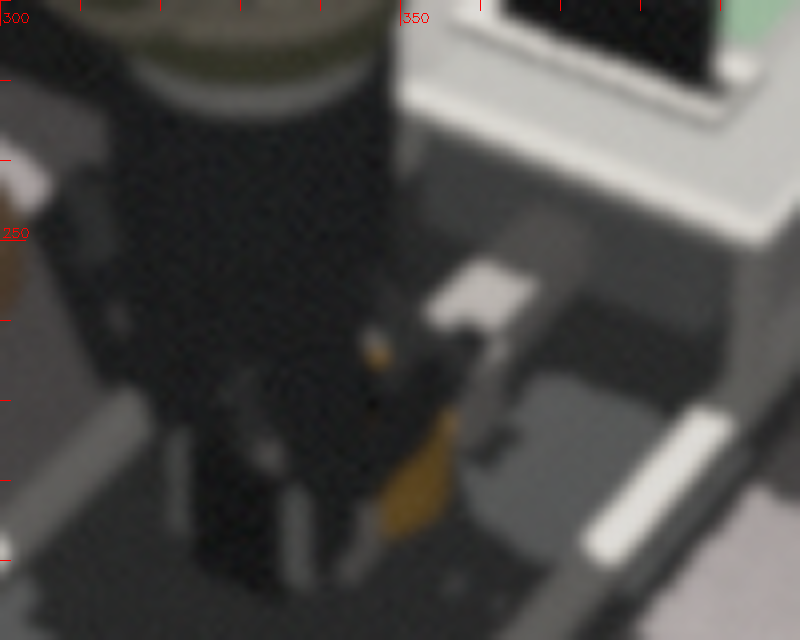

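View pics/t12c.png

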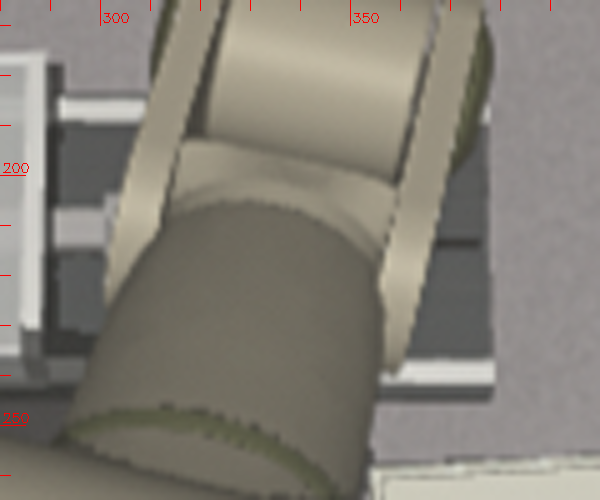

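The force is 8 N and consistent with about 12 mm of spring travel. I'll hold briefly, then pull the jaw back.

{"op": "play_rows", "data": {
  "travel": [
    [0,0,0],
    [0,0,0],
    [0,0,0],
    [-0.03,-0.5,0],
    [-0.03,-0.6,0],
    [-0.03,-0.6,0],
    [-0.03,-0.6,0],
    [-0.03,-0.6,0],
    [-0.03,-0.5,0],
    [0,-0.3,0],
    [0,0,0]
  ],
  "rotation": [
    [0,0,0],
    [0,0,0],
    [0,0,0],
    [0,0,0],
    [0,0,0],
    [0,0,0],
    [0,0,0],
    [0,0,0],
    [0,0,0],
    [0,0,0],
    [0,0,0]
  ],
  "claw": [2.5,2.5,2.5,2.5,2.5,2.5,2.5,2.5,2.5,2.5,2.5]
}}

```text
time_s: 16.28
position: [0.6416, -0.1144, 0.0364]
tool_rot: [[0.01, 0.998, -0.066], [-0.012, -0.066, -0.998], [-1.0, 0.011, 0.011]]
ft_force: [2.7, -0.1, -4.6]
grip_width: 0.0292
```

```bash
python3 -c "
from h import *
for i in range(1): togo(*g2w(0.003,-.079),.04)"
```

```text
t 16.28 go cm [0.   0.58 0.36] |d| 0.68 rot [0.011 0.01  0.008] pos [ 0.6416 -0.1144  0.0364] g [ 0.0033 -0.0848] q6 -16.4 F [ 2.7 -0.1 -4.6] w 0.0292
```

{"op": "play_rows", "data": {
  "travel": [
    [0,0,0],
    [0,0,0],
    [0,0,0.5],
    [0,0,2],
    [0,0,2.5],
    [0,0,2.5],
    [-1,-2,2],
    [-2,-3,1],
    [-2,-3,0],
    [0,0,0]
  ],
  "rotation": [
    [0,0,0],
    [0,0,0],
    [0.01,0.01,0.008],
    [0,0,0],
    [0,0,0],
    [0,0,0],
    [0,0,0],
    [0,0,0],
    [0,0,0],
    [0,0,0]
  ],
  "claw": [4,5.2,5.2,5.2,5.2,5.2,6,6.6,6.6,6.6]
}}

```text
time_s: 17.12
position: [0.5909, -0.1958, 0.1518]
tool_rot: [[0.008, 0.998, -0.054], [-0.009, -0.054, -0.998], [-1.0, 0.008, 0.009]]
ft_force: [1.0, -1.2, 0.7]
grip_width: 0.0661
```

```bash
python3 -c "
from h import *
im=snap('scene','s13');crop(im,280,220,400,310,'s13c',6)
im=snap('top','t13');crop(im,280,165,400,265,'t13c',6)"
```

```text
(no output)
```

View pics/s13c.png

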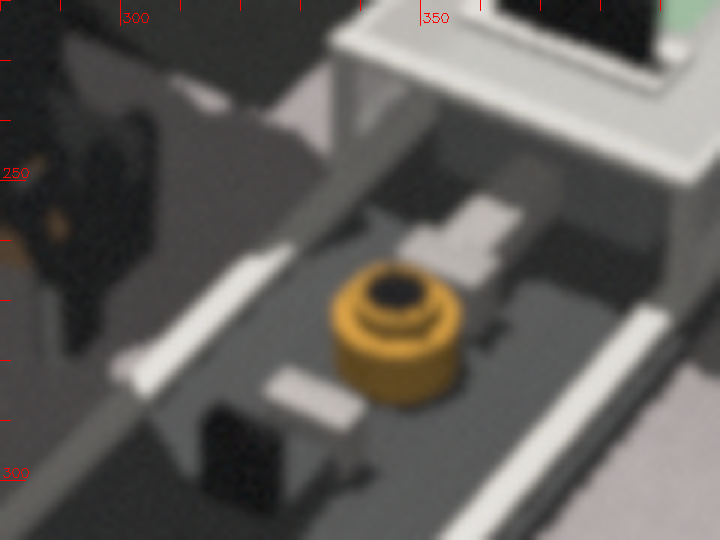

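View pics/t13c.png

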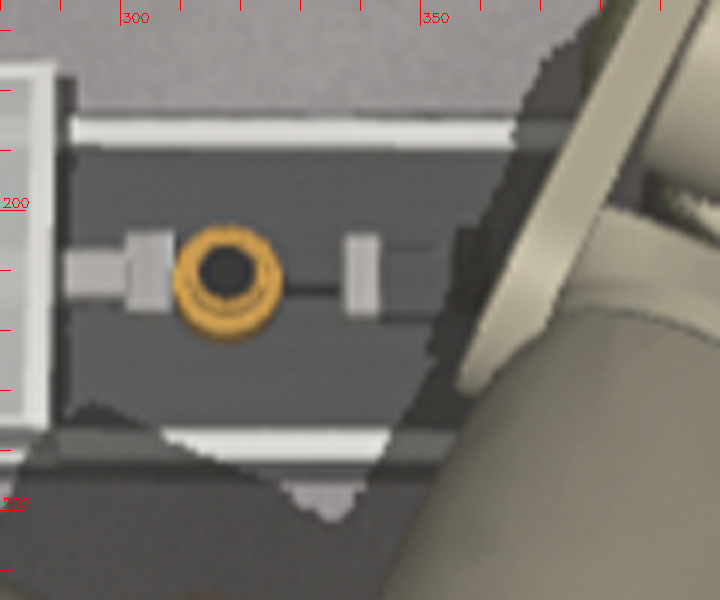

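Collar48 stands upright touching the anvil and the jaw is open. Next I'll pick it up for the tray.

```bash
python3 -c "
from h import *
w=p2w('top',280+227/6-.4,165+282/6-.4,.038);print(w,w2g(w), g2w(.001,.016))
w=p2w('top',280+345/6-.4,165+275/6-.4,.042);print(w2g(w))
togo(*g2w(.001,.016),.15)"
```

```text
[ 0.64226817 -0.01299844  0.038     ] [-0.00188593  0.01652039] [ 0.64511937 -0.01368409]
[ 0.00052662 -0.03498626]
t 17.22 go cm [ 5.24 17.87 -0.14] |d| 18.62 rot [ 0.007  0.008 -0.005] pos [ 0.5928 -0.1924  0.1514] g [-0.041  -0.1654] q6 -25.8 F [ 0.2 -0.6 -0.5] w 0.066
```

{"op": "play_rows", "data": {
  "travel": [
    [0.5,2,0],
    [0.9,3,0],
    [0.9,3,0],
    [0.9,3,0],
    [0.9,3,0],
    [0.6,2,0],
    [0.2,0.5,-1],
    [0,0,-2],
    [0,0,-2],
    [0,0,0],
    [0,0,0]
  ],
  "rotation": [
    [0.007,0.008,0],
    [0,0,0],
    [0,0,0],
    [0,0,0],
    [0,0,0],
    [0,0,0],
    [0,0,0],
    [0,0,0],
    [0,0,0],
    [0,0,0],
    [0,0,0]
  ],
  "claw": [6.6,6.6,6.6,6.6,6.6,6.6,6.6,6.6,6.6,6.6,6.6]
}}

```text
time_s: 18.13
position: [0.6449, -0.0096, 0.0979]
tool_rot: [[0.001, 0.999, -0.044], [0.0, -0.044, -0.999], [-1.0, 0.001, -0.0]]
ft_force: [-0.6, 0.3, -0.0]
grip_width: 0.0661
```

```bash
python3 -c "
from h import *
togo(*g2w(.000,.016),.075)"
```

```text
t 18.13 go cm [-0.08 -0.41 -2.29] |d| 2.32 rot [-0.     0.001 -0.013] pos [ 0.6449 -0.0096  0.0979] g [0.0005 0.0201] q6 -8.8 F [-0.6  0.3 -0. ] w 0.0661
```

{"op": "play_rows", "data": {
  "travel": [
    [-0.05,-0.2,0],
    [-0.05,-0.2,-1],
    [0,0,-2],
    [0,0,-2],
    [0,0,-1.5],
    [0,0,-0.8],
    [0,0,-0.3],
    [0,0,0]
  ],
  "rotation": [
    [0,0,-0.012],
    [0,0,0],
    [0,0,0],
    [0,0,0],
    [0,0,0],
    [0,0,0],
    [0,0,0],
    [0,0,0]
  ],
  "claw": [6.6,6.6,6.6,6.6,6.6,6.6,6.6,6.6]
}}

```text
time_s: 18.8
position: [0.6459, -0.0176, 0.0225]
tool_rot: [[0.011, 0.998, -0.062], [-0.003, -0.062, -0.998], [-1.0, 0.011, 0.002]]
ft_force: [-0.4, 0.2, -0.3]
grip_width: 0.0655
```

```bash
python3 -c "
from h import *
togo(*g2w(.000,.016),.016)"
```

```text
t 18.8 go cm [-0.18  0.39 -0.65] |d| 0.78 rot [0.003 0.011 0.004] pos [ 0.6459 -0.0176  0.0225] g [0.002  0.0122] q6 -8.5 F [-0.4  0.2 -0.3] w 0.0655
```

{"op": "play_rows", "data": {
  "travel": [
    [0,0.2,-0.3],
    [-0.1,0.2,-0.3],
    [0,0,0],
    [0,0,0],
    [0,0,0],
    [0,0,0],
    [0,0,0],
    [0,0,0]
  ],
  "rotation": [
    [0,0.01,0],
    [0,0,0],
    [0,0,0],
    [0,0,0],
    [0,0,0],
    [0,0,0],
    [0,0,0],
    [0,0,0]
  ],
  "claw": [6.6,6.6,6.6,5,4,4,4,4]
}}

```text
time_s: 19.47
position: [0.6467, -0.0137, 0.0199]
tool_rot: [[0.006, 0.998, -0.062], [-0.004, -0.062, -0.998], [-1.0, 0.006, 0.004]]
ft_force: [-0.0, -0.3, -0.4]
grip_width: 0.047
```

```bash
python3 -c "
from h import *
togo(*g2w(.000,-.016),.13)
im=snap('scene','s14');crop(im,280,220,400,310,'s14c',6)"
```

```text
t 19.47 go cm [-0.44 -3.19 11.01] |d| 11.47 rot [0.004 0.006 0.004] pos [ 0.6467 -0.0137  0.0199] g [0.0026 0.0161] q6 -8.0 F [-0.  -0.3 -0.4] w 0.047
```

View pics/s14c.png

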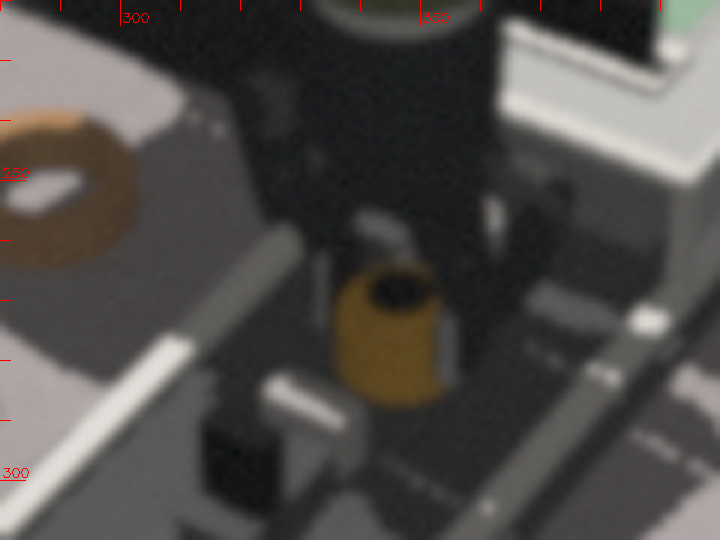

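{"op": "play_rows", "data": {
  "travel": [
    [0,-0.2,1],
    [0,0,2.5],
    [0,0,3],
    [-0.5,-1,2.5],
    [-2,-2.8,1],
    [-2.3,-3.2,0],
    [-2.3,-3.2,0],
    [-2.3,-3.2,0],
    [-2.3,-3.2,0],
    [-2.3,-3.2,0],
    [-2.3,-3.2,0],
    [0,0,0]
  ],
  "rotation": [
    [0,0,0],
    [0,0,0],
    [0,0,0],
    [0,0,0],
    [0,0,0],
    [0,0,0],
    [0,0,0],
    [0,0,0],
    [0,0,0],
    [0,0,0],
    [0,0,0],
    [0,0,0]
  ],
  "claw": [4,4,4,4,4,4,4,4,4,4,4,4]
}}

```text
time_s: 20.52
position: [0.4755, -0.2537, 0.1328]
tool_rot: [[0.013, 0.998, -0.055], [-0.01, -0.055, -0.998], [-1.0, 0.014, 0.009]]
ft_force: [0.6, -0.1, -1.7]
grip_width: 0.0466
```

```bash
python3 -c "
from h import *
togo(.44,-.30,.05)"
```

```text
t 20.52 go cm [-3.55 -4.63 -8.28] |d| 10.13 rot [ 0.01   0.013 -0.002] pos [ 0.4755 -0.2537  0.1328] g [-0.1545 -0.2334] q6 -37.6 F [ 0.6 -0.1 -1.7] w 0.0466
```

{"op": "play_rows", "data": {
  "travel": [
    [-1,-1.3,-1],
    [-1.2,-1.6,-2],
    [-0.6,-0.8,-2.5],
    [0,0,-2],
    [0,0,-0.7],
    [0,0,0],
    [0,0,0]
  ],
  "rotation": [
    [0.01,0.013,0],
    [0,0,0],
    [0,0,0],
    [0,0,0],
    [0,0,0],
    [0,0,0],
    [0,0,0]
  ],
  "claw": [4,4,4,4,4,4,4]
}}

```text
time_s: 21.1
position: [0.446, -0.2965, 0.0547]
tool_rot: [[0.008, 0.998, -0.061], [-0.006, -0.061, -0.998], [-1.0, 0.008, 0.006]]
ft_force: [-0.4, 0.0, -1.5]
grip_width: 0.047
```

```bash
python3 -c "
from h import *
togo(.44,-.30,.014)"
```

```text
t 21.1 go cm [-0.6  -0.35 -4.07] |d| 4.13 rot [0.006 0.008 0.004] pos [ 0.446  -0.2965  0.0547] g [-0.1815 -0.2778] q6 -42.8 F [-0.4  0.  -1.5] w 0.047
```

{"op": "play_rows", "data": {
  "travel": [
    [0,0,-1],
    [0,0,-1.3],
    [0,0,-0.9],
    [0,0,-0.4],
    [0,0,-0.1],
    [0,0,0],
    [0,0,0]
  ],
  "rotation": [
    [0.006,0.008,0],
    [0,0,0],
    [0,0,0],
    [0,0,0],
    [0,0,0],
    [0,0,0],
    [0,0,0]
  ],
  "claw": [4,4,4,4,4,4,4]
}}

```text
time_s: 21.68
position: [0.4494, -0.2967, 0.0199]
tool_rot: [[0.004, 0.998, -0.058], [-0.006, -0.058, -0.998], [-1.0, 0.005, 0.005]]
ft_force: [-0.2, 0.2, -1.2]
grip_width: 0.0468
```

```bash
python3 -c "
from h import *
togo(.44,-.30,.013)
im=snap('scene','s15');crop(im,130,240,290,360,'s15c',5)"
```

```text
t 21.68 go cm [-0.94 -0.33 -0.69] |d| 1.21 rot [0.006 0.004 0.   ] pos [ 0.4494 -0.2967  0.0199] g [-0.1782 -0.2778] q6 -42.7 F [-0.2  0.2 -1.2] w 0.0468
```

View pics/s15c.png

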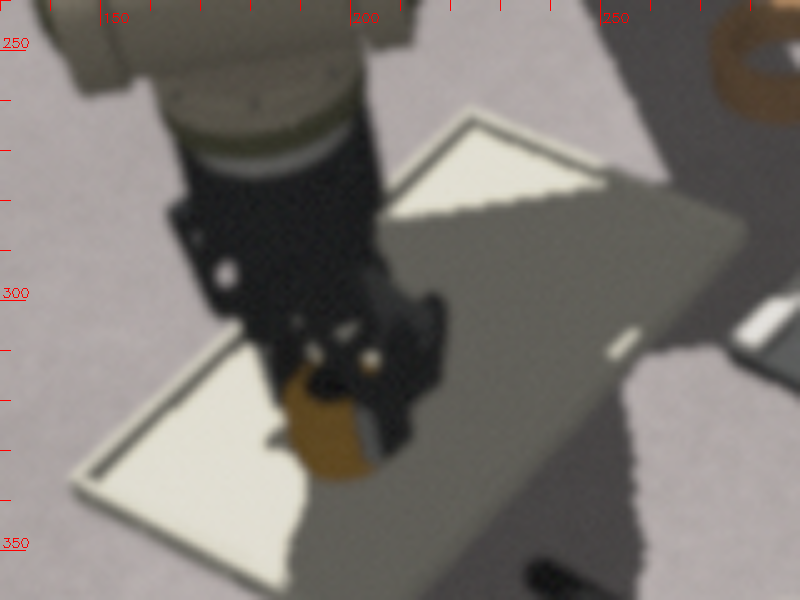

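{"op": "play_rows", "data": {
  "travel": [
    [-0.4,0,-0.3],
    [0,0,-0.3],
    [0,0,-0.15],
    [0,0,0],
    [0,0,0]
  ],
  "rotation": [
    [0.006,0.004,0],
    [0,0,0],
    [0,0,0],
    [0,0,0],
    [0,0,0]
  ],
  "claw": [4,4,4,4,4]
}}

```text
time_s: 22.15
position: [0.4452, -0.2972, 0.0128]
tool_rot: [[0.001, 0.998, -0.058], [-0.0, -0.058, -0.998], [-1.0, 0.001, 0.0]]
ft_force: [-0.4, 0.3, -0.7]
grip_width: 0.0469
```

```bash
python3 -c "
from h import *
togo(.44,-.30,.013)"
```

```text
t 22.15 go cm [-0.52 -0.28  0.02] |d| 0.59 rot [0.    0.001 0.001] pos [ 0.4452 -0.2972  0.0128] g [-0.1823 -0.2785] q6 -43.1 F [-0.4  0.3 -0.7] w 0.0469
```

{"op": "play_rows", "data": {
  "travel": [
    [0,0,-0.15],
    [0,0,0],
    [0,0,0],
    [0,0,0],
    [0,0,0],
    [0,0,0],
    [0,0,1],
    [0,0,2],
    [0,0,3],
    [0,0,3],
    [0,0,2],
    [0,0,0]
  ],
  "rotation": [
    [0,0,0],
    [0,0,0],
    [0,0,0],
    [0,0,0],
    [0,0,0],
    [0,0,0],
    [0,0,0],
    [0,0,0],
    [0,0,0],
    [0,0,0],
    [0,0,0],
    [0,0,0]
  ],
  "claw": [4,4,4.9,5.3,6.5,6.5,6.5,6.5,6.5,6.5,6.5,6.5]
}}

```text
time_s: 23.15
position: [0.4446, -0.2965, 0.1293]
tool_rot: [[0.001, 0.998, -0.058], [0.0, -0.058, -0.998], [-1.0, 0.001, -0.0]]
ft_force: [-0.6, 0.1, 1.2]
grip_width: 0.065
```

```bash
python3 -c "
from h import *
togo(.48,.262,.15)
im=snap('scene','s16');crop(im,130,240,290,360,'s16c',5);crop(im,270,160,390,250,'s16d',5)"
```

```text
t 23.15 go cm [ 3.54 55.85  2.07] |d| 56.0 rot [-0.     0.001  0.001] pos [ 0.4446 -0.2965  0.1293] g [-0.1829 -0.2779] q6 -43.1 F [-0.6  0.1  1.2] w 0.065
```

View pics/s16c.png

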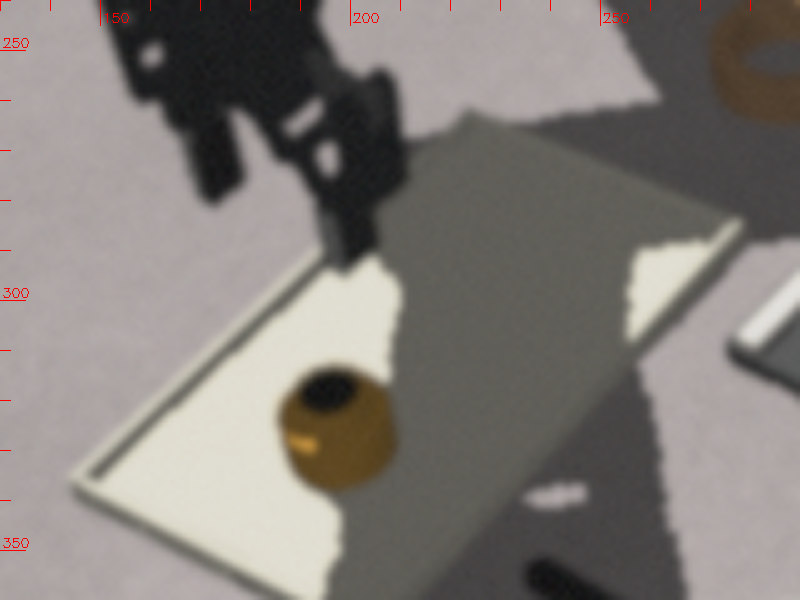

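View pics/s16d.png

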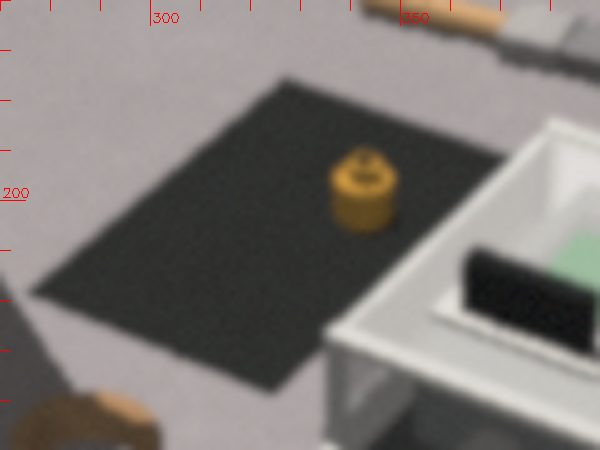

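Collar48 stands upright in the tray, and collar32 is unmoved on the mat. I'm heading for collar32.

{"op": "play_rows", "data": {
  "travel": [
    [0,2,1],
    [0.2,3.5,0.5],
    [0.3,4,0],
    [0.3,4,0],
    [0.3,4,0],
    [0.3,4,0],
    [0.3,4,0],
    [0.3,4,0],
    [0.3,4,0],
    [0.3,4,0],
    [0.3,4,0],
    [0.3,4,0]
  ],
  "rotation": [
    [0,0,0],
    [0,0,0],
    [0,0,0],
    [0,0,0],
    [0,0,0],
    [0,0,0],
    [0,0,0],
    [0,0,0],
    [0,0,0],
    [0,0,0],
    [0,0,0],
    [0,0,0]
  ],
  "claw": [6.5,6.5,6.5,6.5,6.5,6.5,6.5,6.5,6.5,6.5,6.5,6.5]
}}

```text
time_s: 24.2
position: [0.4682, 0.1704, 0.1352]
tool_rot: [[-0.014, 0.997, -0.072], [0.004, -0.072, -0.997], [-1.0, -0.014, -0.003]]
ft_force: [1.9, 0.5, -0.1]
grip_width: 0.0653
```

```bash
python3 -c "
from h import *
togo(.48,.262,.08)"
```

```text
t 24.2 go cm [ 1.18  9.16 -5.52] |d| 10.76 rot [-0.004 -0.014  0.014] pos [0.4682 0.1704 0.1352] g [-0.1862  0.1896] q6 10.2 F [ 1.9  0.5 -0.1] w 0.0653
```

{"op": "play_rows", "data": {
  "travel": [
    [0.3,2.5,0],
    [0.3,2,0],
    [0.2,1,0],
    [0,0,-1],
    [0,0,-2],
    [0,0,-2],
    [0,0,0],
    [0,0,0]
  ],
  "rotation": [
    [0,-0.014,0.014],
    [0,0,0],
    [0,0,0],
    [0,0,0],
    [0,0,0],
    [0,0,0],
    [0,0,0],
    [0,0,0]
  ],
  "claw": [6,6,6,6,6,6,6,6]
}}

```text
time_s: 24.87
position: [0.4725, 0.2342, 0.0783]
tool_rot: [[-0.009, 0.999, -0.048], [0.002, -0.048, -0.999], [-1.0, -0.009, -0.002]]
ft_force: [-0.2, -0.1, -0.5]
grip_width: 0.06
```

```bash
python3 -c "
from h import *
togo(.48,.262,.06)"
```

```text
t 24.87 go cm [ 0.75  2.78 -1.83] |d| 3.41 rot [-0.002 -0.009 -0.01 ] pos [0.4725 0.2342 0.0783] g [-0.1856  0.2536] q6 16.0 F [-0.2 -0.1 -0.5] w 0.06
```

{"op": "play_rows", "data": {
  "travel": [
    [0.2,0.9,0],
    [0.25,1.1,0],
    [0.2,0.7,-0.5],
    [0,0.1,-1],
    [0,0,-0.5],
    [0,0,0],
    [0,0,0]
  ],
  "rotation": [
    [0,-0.009,-0.01],
    [0,0,0],
    [0,0,0],
    [0,0,0],
    [0,0,0],
    [0,0,0],
    [0,0,0]
  ],
  "claw": [6,6,6,6,6,6,6]
}}

```text
time_s: 25.45
position: [0.4806, 0.2625, 0.0588]
tool_rot: [[0.001, 0.998, -0.059], [0.002, -0.059, -0.998], [-1.0, 0.001, -0.002]]
ft_force: [0.3, -0.1, 0.1]
grip_width: 0.0599
```

```bash
python3 -c "
from h import *
togo(.48,.262,.006)
im=snap('scene','s17');crop(im,290,130,410,220,'s17c',6)"
```

```text
t 25.45 go cm [-0.06 -0.05 -5.28] |d| 5.28 rot [-0.002  0.001  0.002] pos [0.4806 0.2625 0.0588] g [-0.1791  0.2822] q6 19.6 F [ 0.3 -0.1  0.1] w 0.0599
```

View pics/s17c.png

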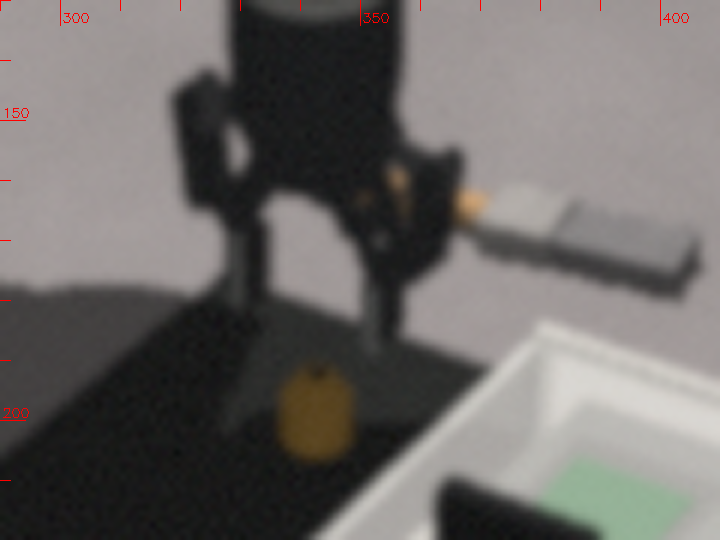

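{"op": "play_rows", "data": {
  "travel": [
    [0,0,-1],
    [0,0,-1.5],
    [0,0,-1.3],
    [0,0,-0.8],
    [0,0,-0.4],
    [0,0,0],
    [0,0,0]
  ],
  "rotation": [
    [0,0,0],
    [0,0,0],
    [0,0,0],
    [0,0,0],
    [0,0,0],
    [0,0,0],
    [0,0,0]
  ],
  "claw": [6,6,6,6,6,6,6]
}}

```text
time_s: 26.08
position: [0.4808, 0.2613, 0.0056]
tool_rot: [[0.003, 0.998, -0.061], [0.002, -0.061, -0.998], [-1.0, 0.002, -0.003]]
ft_force: [-0.2, -0.6, 0.1]
grip_width: 0.0601
```

```bash
python3 -c "
from h import *
togo(.48,.262,.005)"
```

```text
t 26.08 go cm [-0.08  0.07 -0.06] |d| 0.12 rot [-0.002  0.003  0.003] pos [0.4808 0.2613 0.0056] g [-0.1789  0.2811] q6 19.5 F [-0.2 -0.6  0.1] w 0.0601
```

Close, then lift and carry on the same route as before.

{"op": "play_rows", "data": {
  "travel": [
    [0,0,0],
    [0,0,0],
    [0,0,0],
    [0,0,0],
    [0,0,0],
    [0,0,0],
    [0,0,0],
    [0,0,0]
  ],
  "rotation": [
    [0,0,0],
    [0,0,0],
    [0,0,0],
    [0,0,0],
    [0,0,0],
    [0,0,0],
    [0,0,0],
    [0,0,0]
  ],
  "claw": [5,4,3,2.5,2.5,2.5,2.5,2.5]
}}

```text
time_s: 26.75
position: [0.4819, 0.2617, 0.0078]
tool_rot: [[0.007, 0.998, -0.061], [0.004, -0.061, -0.998], [-1.0, 0.006, -0.004]]
ft_force: [-0.5, -0.9, -0.7]
grip_width: 0.0308
```

```bash
python3 -c "
from h import *
togo(.48,.262,.15)
im=snap('scene','s18');crop(im,290,130,410,220,'s18c',6)"
```

```text
t 26.75 go cm [-0.19  0.03 14.22] |d| 14.22 rot [-0.004  0.007  0.003] pos [0.4819 0.2617 0.0078] g [-0.1778  0.2815] q6 19.5 F [-0.5 -0.9 -0.7] w 0.0308
```

View pics/s18c.png

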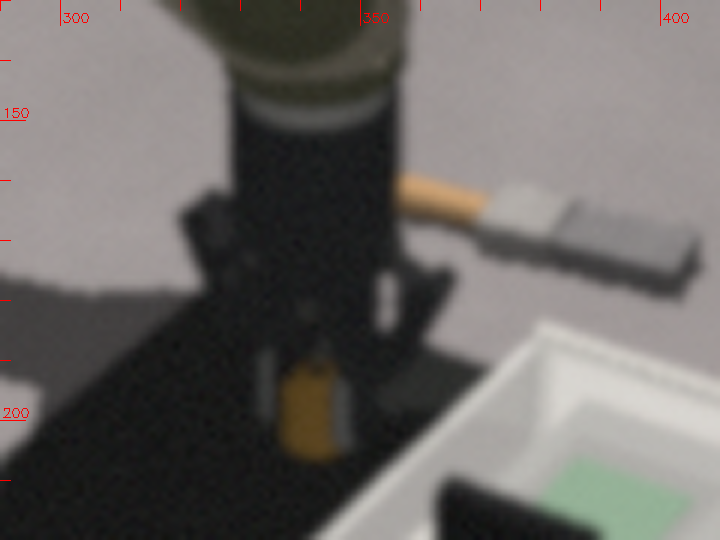

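{"op": "play_rows", "data": {
  "travel": [
    [0,0,1],
    [0,0,3],
    [0,0,3.5],
    [0,0,3.5],
    [0,-1.5,3],
    [0,-3.5,1.5],
    [0.3,-4,0],
    [0.5,-4,0],
    [1,-3.8,0],
    [2,-3.2,0],
    [2.5,-2.8,0],
    [2.8,-2,0]
  ],
  "rotation": [
    [0,0,0],
    [0,0,0],
    [0,0,0],
    [0,0,0],
    [0,0,0],
    [0,0,0],
    [0,0,0],
    [0,0,0],
    [0,0,0],
    [0,0,0],
    [0,0,0],
    [0,0,0]
  ],
  "claw": [2.5,2.5,2.5,2.5,2.5,2.5,2.5,2.5,2.5,2.5,2.5,2.5]
}}

```text
time_s: 27.8
position: [0.5674, 0.0065, 0.1806]
tool_rot: [[0.013, 0.999, -0.051], [0.002, -0.051, -0.999], [-1.0, 0.012, -0.003]]
ft_force: [-0.0, 0.1, 0.9]
grip_width: 0.031
```

```bash
python3 -c "
from h import *
togo(*g2w(.0025,.012),.15)"
```

```text
t 27.8 go cm [ 7.9  -2.43 -3.06] |d| 8.81 rot [-0.002  0.013 -0.006] pos [0.5674 0.0065 0.1806] g [-0.0778  0.0317] q6 -8.5 F [-0.   0.1  0.9] w 0.031
```

{"op": "play_rows", "data": {
  "travel": [
    [2,-0.3,0],
    [2,-0.2,0],
    [1.6,-0.2,-1],
    [0.8,-0.1,-2],
    [0,0,-3],
    [0,0,-2.5],
    [0,0,-1],
    [0,0,0],
    [0,0,0]
  ],
  "rotation": [
    [0,0.012,0],
    [0,0,0],
    [0,0,0],
    [0,0,0],
    [0,0,0],
    [0,0,0],
    [0,0,0],
    [0,0,0],
    [0,0,0]
  ],
  "claw": [2.5,2.5,2.5,2.5,2.5,2.5,2.5,2.5,2.5]
}}

```text
time_s: 28.55
position: [0.6386, -0.0097, 0.0894]
tool_rot: [[0.009, 0.998, -0.06], [-0.001, -0.06, -0.998], [-1.0, 0.009, 0.0]]
ft_force: [0.5, -0.4, 0.7]
grip_width: 0.0307
```

```bash
python3 -c "
from h import *
togo(*g2w(.0025,.012),.06)"
```

```text
t 28.55 go cm [ 0.77 -0.8  -2.94] |d| 3.15 rot [0.001 0.009 0.003] pos [ 0.6386 -0.0097  0.0894] g [-0.0057  0.0196] q6 -8.1 F [ 0.5 -0.4  0.7] w 0.0307
```

{"op": "play_rows", "data": {
  "travel": [
    [0.35,-0.4,0],
    [0.4,-0.4,0],
    [0,0,-1],
    [0,0,-1.2],
    [0,0,-0.6],
    [0,0,0],
    [0,0,0]
  ],
  "rotation": [
    [0,0.009,0],
    [0,0,0],
    [0,0,0],
    [0,0,0],
    [0,0,0],
    [0,0,0],
    [0,0,0]
  ],
  "claw": [2.5,2.5,2.5,2.5,2.5,2.5,2.5]
}}

```text
time_s: 29.13
position: [0.6489, -0.0191, 0.0647]
tool_rot: [[0.008, 0.998, -0.06], [-0.003, -0.06, -0.998], [-1.0, 0.008, 0.002]]
ft_force: [0.3, -0.2, -0.1]
grip_width: 0.0306
```

```bash
python3 -c "
from h import *
togo(*g2w(.0025,.012),.02)
im=snap('scene','s19');crop(im,280,220,400,310,'s19c',6)"
```

```text
t 29.13 go cm [-0.25  0.13 -4.47] |d| 4.47 rot [0.003 0.008 0.003] pos [ 0.6489 -0.0191  0.0647] g [0.005  0.0108] q6 -8.6 F [ 0.3 -0.2 -0.1] w 0.0306
```

View pics/s19c.png

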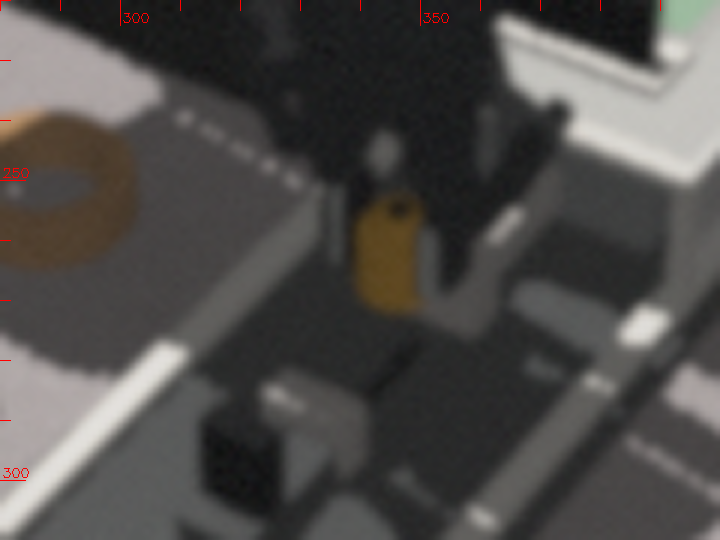

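{"op": "play_rows", "data": {
  "travel": [
    [-0.1,0,-0.8],
    [-0.1,0,-1.2],
    [0,0,-1.1],
    [0,0,-0.8],
    [0,0,-0.4],
    [0,0,0],
    [0,0,0]
  ],
  "rotation": [
    [0,0.008,0],
    [0,0,0],
    [0,0,0],
    [0,0,0],
    [0,0,0],
    [0,0,0],
    [0,0,0]
  ],
  "claw": [2.5,2.5,2.5,2.5,2.5,2.5,2.5]
}}

```text
time_s: 29.77
position: [0.647, -0.0189, 0.0189]
tool_rot: [[-0.0, 0.998, -0.06], [-0.003, -0.06, -0.998], [-1.0, 0.0, 0.003]]
ft_force: [-1.4, 0.3, 3.3]
grip_width: 0.0306
```

```bash
python3 -c "
from h import *
togo(*g2w(.0025,.012),.0185)"
```

```text
t 29.77 go cm [-0.06  0.11 -0.04] |d| 0.13 rot [ 0.003 -0.     0.002] pos [ 0.647  -0.0189  0.0189] g [0.0031 0.0109] q6 -8.6 F [-1.4  0.3  3.3] w 0.0306
```

Bed contact is felt (Fz +3 N). I'll release, rise and move over to the fin at about g y = −0.090.

{"op": "play_rows", "data": {
  "travel": [
    [0,0,0],
    [0,0,0],
    [0,0,0],
    [0,0,0],
    [0,0,1],
    [0,0,2],
    [0,0,2.5],
    [0,0,2.5],
    [0,-0.5,1],
    [-0.1,-2,0],
    [-0.1,-3,0],
    [-0.1,-2.5,0]
  ],
  "rotation": [
    [0,0,0],
    [0,0,0],
    [0,0,0],
    [0,0,0],
    [0,0,0],
    [0,0,0],
    [0,0,0],
    [0,0,0],
    [0,0,0],
    [0,0,0],
    [0,0,0],
    [0,0,0]
  ],
  "claw": [3.4,4,5,5,5,5,5,5,5,5,5,5]
}}

```text
time_s: 30.77
position: [0.6446, -0.096, 0.1221]
tool_rot: [[0.008, 0.999, -0.052], [-0.004, -0.052, -0.999], [-1.0, 0.008, 0.004]]
ft_force: [-0.1, 0.1, -0.4]
grip_width: 0.0499
```

```bash
python3 -c "
from h import *
togo(*g2w(.0025,-.0905),.10)
im=snap('scene','s20');crop(im,280,220,400,310,'s20c',6)"
```

```text
t 30.77 go cm [-0.41 -2.41 -2.21] |d| 3.3 rot [ 0.004  0.008 -0.006] pos [ 0.6446 -0.096   0.1221] g [ 0.0052 -0.0662] q6 -15.8 F [-0.1  0.1 -0.4] w 0.0499
```

View pics/s20c.png

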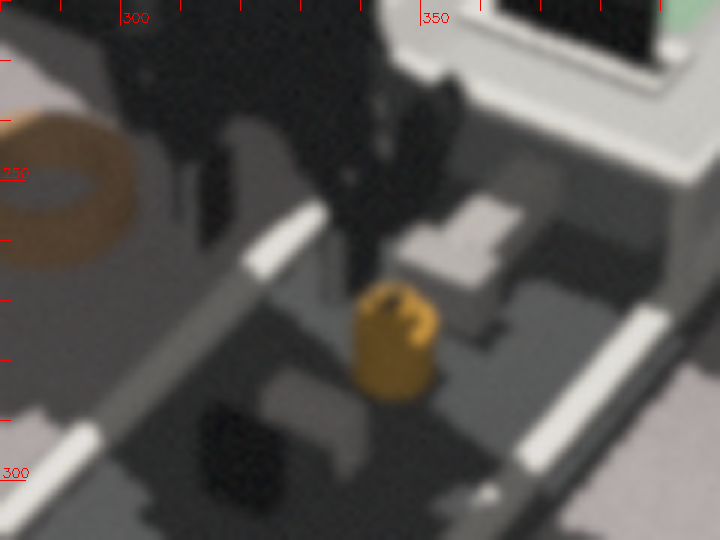

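{"op": "play_rows", "data": {
  "travel": [
    [-0.2,-1.2,0],
    [-0.1,-0.8,0],
    [0,0,0],
    [0,0,0]
  ],
  "rotation": [
    [0,0.008,0],
    [0,0,0],
    [0,0,0],
    [0,0,0]
  ],
  "claw": [5,5,5,5]
}}

```text
time_s: 31.15
position: [0.6412, -0.1238, 0.1246]
tool_rot: [[0.002, 0.998, -0.058], [-0.007, -0.058, -0.998], [-1.0, 0.002, 0.007]]
ft_force: [-0.4, 0.3, 0.2]
grip_width: 0.0498
```

```bash
python3 -c "
from h import *
togo(*g2w(.0025,-.0905),.038)"
```

```text
t 31.15 go cm [-0.08  0.37 -8.66] |d| 8.67 rot [0.007 0.002 0.001] pos [ 0.6412 -0.1238  0.1246] g [ 0.0035 -0.0942] q6 -17.7 F [-0.4  0.3  0.2] w 0.0498
```

{"op": "play_rows", "data": {
  "travel": [
    [-0.05,0.2,-1],
    [-0.05,0.15,-2],
    [0,0,-2.2],
    [0,0,-1.8],
    [0,0,-1],
    [0,0,-0.4],
    [0,0,0],
    [0,0,0]
  ],
  "rotation": [
    [0.006,0,0],
    [0,0,0],
    [0,0,0],
    [0,0,0],
    [0,0,0],
    [0,0,0],
    [0,0,0],
    [0,0,0]
  ],
  "claw": [5,5,5,5,5,5,5,5]
}}

```text
time_s: 31.82
position: [0.6398, -0.1136, 0.0352]
tool_rot: [[0.002, 0.999, -0.052], [0.002, -0.052, -0.999], [-1.0, 0.001, -0.002]]
ft_force: [-1.0, 0.9, -0.4]
grip_width: 0.0502
```

```bash
python3 -c "
from h import *
togo(*g2w(.0025,-.0905),.04)"
```

```text
t 31.82 go cm [ 0.07 -0.65  0.48] |d| 0.81 rot [-0.002  0.002 -0.005] pos [ 0.6398 -0.1136  0.0352] g [ 0.0015 -0.0841] q6 -17.6 F [-1.   0.9 -0.4] w 0.0502
```

{"op": "play_rows", "data": {
  "travel": [
    [0.05,-0.3,0.2],
    [0.05,-0.3,0.2],
    [0,0,0],
    [0,0,0],
    [0,0,0],
    [0,0,0],
    [0,0,0],
    [0,0,0]
  ],
  "rotation": [
    [0,0,-0.005],
    [0,0,0],
    [0,0,0],
    [0,0,0],
    [0,0,0],
    [0,0,0],
    [0,0,0],
    [0,0,0]
  ],
  "claw": [5,5,5,4,3,2.5,2.5,2.5]
}}

```text
time_s: 32.48
position: [0.6414, -0.1208, 0.0437]
tool_rot: [[0.005, 0.998, -0.058], [0.001, -0.058, -0.998], [-1.0, 0.005, -0.001]]
ft_force: [-0.7, 0.6, -0.9]
grip_width: 0.0295
```

```bash
python3 -c "
from h import *
togo(*g2w(.0025,-.0905),.04)
im=snap('scene','s21');crop(im,280,220,400,310,'s21c',6)"
```

```text
t 32.48 go cm [-0.1   0.07 -0.37] |d| 0.38 rot [-0.001  0.005  0.   ] pos [ 0.6414 -0.1208  0.0437] g [ 0.0035 -0.0911] q6 -17.8 F [-0.7  0.6 -0.9] w 0.0295
```

View pics/s21c.png

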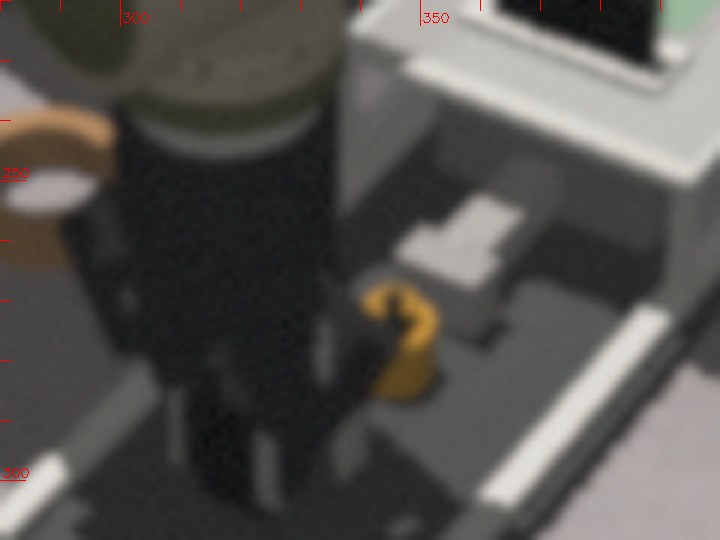

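{"op": "play_rows", "data": {
  "travel": [
    [0.02,0.4,0],
    [0.03,0.5,0],
    [0.03,0.5,0],
    [0.03,0.5,0],
    [0.03,0.5,0],
    [0.03,0.5,0],
    [0.03,0.4,0],
    [0.02,0.3,0],
    [0,0.2,0],
    [0,0,0]
  ],
  "rotation": [
    [0,0,0],
    [0,0,0],
    [0,0,0],
    [0,0,0],
    [0,0,0],
    [0,0,0],
    [0,0,0],
    [0,0,0],
    [0,0,0],
    [0,0,0]
  ],
  "claw": [2.5,2.5,2.5,2.5,2.5,2.5,2.5,2.5,2.5,2.5]
}}

```text
time_s: 33.37
position: [0.6438, -0.0785, 0.0436]
tool_rot: [[0.005, 0.998, -0.057], [-0.001, -0.057, -0.998], [-1.0, 0.005, 0.0]]
ft_force: [-1.2, -0.8, 0.0]
grip_width: 0.0293
```

```bash
python3 -c "
from h import *
togo(*g2w(.0025,-.037),.04)
im=snap('scene','s22');crop(im,280,220,400,310,'s22c',6)"
```

```text
t 33.37 go cm [-0.02  1.18 -0.36] |d| 1.23 rot [ 0.001  0.005 -0.   ] pos [ 0.6438 -0.0785  0.0436] g [ 0.0034 -0.0487] q6 -14.2 F [-1.2 -0.8  0. ] w 0.0293
```

View pics/s22c.png

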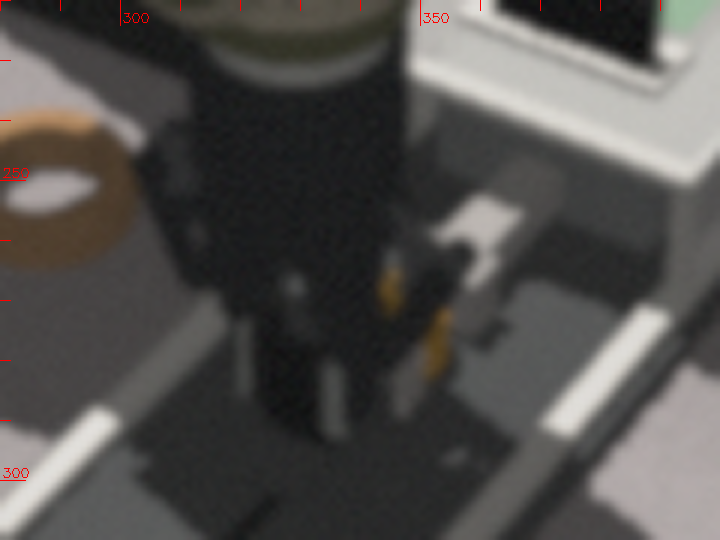

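{"op": "play_rows", "data": {
  "travel": [
    [0.02,0.3,0],
    [0.02,0.3,0],
    [0.02,0.3,0],
    [0.01,0.2,0],
    [0,0,0]
  ],
  "rotation": [
    [0,0,0],
    [0,0,0],
    [0,0,0],
    [0,0,0],
    [0,0,0]
  ],
  "claw": [2.5,2.5,2.5,2.5,2.5]
}}

```text
time_s: 33.83
position: [0.6443, -0.0688, 0.0437]
tool_rot: [[0.004, 0.998, -0.058], [-0.004, -0.058, -0.998], [-1.0, 0.004, 0.003]]
ft_force: [-2.2, -5.4, -0.8]
grip_width: 0.0293
```

```bash
python3 -c "
from h import *
togo(*g2w(.0025,-.036),.04)"
```

```text
t 33.83 go cm [-0.07  0.31 -0.37] |d| 0.49 rot [0.004 0.004 0.001] pos [ 0.6443 -0.0688  0.0437] g [ 0.0034 -0.0391] q6 -13.1 F [-2.2 -5.4 -0.8] w 0.0293
```

{"op": "play_rows", "data": {
  "travel": [
    [0.02,0.35,0],
    [0.01,0.3,0],
    [0.01,0.3,0],
    [0,0.1,0],
    [0,0.1,0],
    [0,0.05,0],
    [0,0.05,0]
  ],
  "rotation": [
    [0.004,0,0],
    [0,0,0],
    [0,0,0],
    [0,0,0],
    [0,0,0],
    [0,0,0],
    [0,0,0]
  ],
  "claw": [2.5,2.5,2.5,2.5,2.5,2.5,2.5]
}}

```text
time_s: 34.42
position: [0.6446, -0.0639, 0.0437]
tool_rot: [[0.004, 0.998, -0.06], [-0.013, -0.06, -0.998], [-1.0, 0.004, 0.013]]
ft_force: [-2.4, -8.2, -0.8]
grip_width: 0.0294
```

```bash
python3 -c "
from h import *
togo(*g2w(.0025,-.036),.04)
im=snap('scene','s23');crop(im,280,220,400,310,'s23c',6)"
```

```text
t 34.42 go cm [-0.09 -0.18 -0.37] |d| 0.42 rot [0.013 0.004 0.002] pos [ 0.6446 -0.0639  0.0437] g [ 0.0033 -0.0342] q6 -12.1 F [-2.4 -8.2 -0.8] w 0.0294
```

View pics/s23c.png

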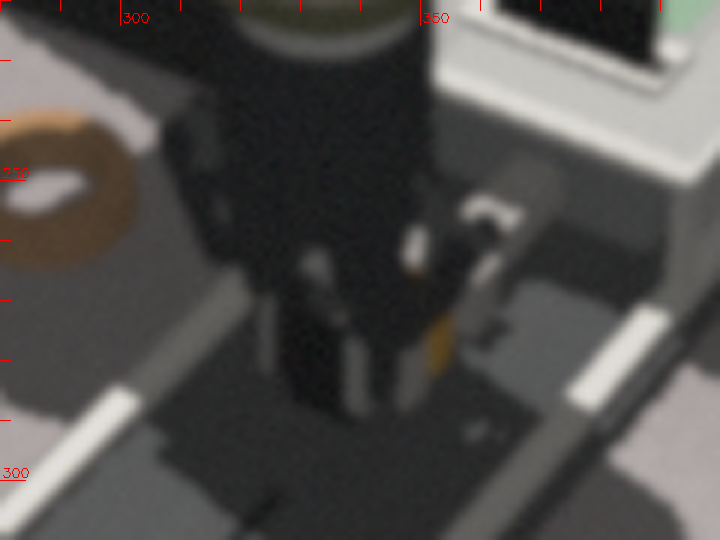

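Force is about 8 N, the same pattern as before. I'll hold for 0.25 s, then pull the jaw back.

{"op": "play_rows", "data": {
  "travel": [
    [0,0,0],
    [0,0,0],
    [0,0,0],
    [-0.03,-0.5,0],
    [-0.03,-0.6,0],
    [-0.03,-0.6,0],
    [-0.03,-0.6,0],
    [-0.03,-0.6,0],
    [-0.03,-0.6,0],
    [-0.03,-0.5,0],
    [0,-0.3,0],
    [0,0,0]
  ],
  "rotation": [
    [0,0,0],
    [0,0,0],
    [0,0,0],
    [0,0,0],
    [0,0,0],
    [0,0,0],
    [0,0,0],
    [0,0,0],
    [0,0,0],
    [0,0,0],
    [0,0,0],
    [0,0,0]
  ],
  "claw": [2.5,2.5,2.5,2.5,2.5,2.5,2.5,2.5,2.5,2.5,2.5,2.5]
}}

```text
time_s: 35.47
position: [0.6419, -0.112, 0.0437]
tool_rot: [[0.003, 0.998, -0.061], [-0.012, -0.061, -0.998], [-1.0, 0.004, 0.012]]
ft_force: [-1.2, 1.8, -0.2]
grip_width: 0.0293
```

{"op": "play_rows", "data": {
  "travel": [
    [0,0,0],
    [0,0,0],
    [0,0,0.5],
    [0,0,2],
    [0,0,2.5],
    [0,0,2.5],
    [-1,-2,2],
    [-2,-3,1],
    [-2,-3,0],
    [0,0,0]
  ],
  "rotation": [
    [0,0,0],
    [0,0,0],
    [0.01,0.005,0.005],
    [0,0,0],
    [0,0,0],
    [0,0,0],
    [0,0,0],
    [0,0,0],
    [0,0,0],
    [0,0,0]
  ],
  "claw": [4,5,5,5,5,5,5,5,5,5]
}}

```text
time_s: 36.3
position: [0.5919, -0.1929, 0.1565]
tool_rot: [[0.001, 0.999, -0.047], [-0.003, -0.047, -0.999], [-1.0, 0.002, 0.003]]
ft_force: [-0.0, 0.5, -0.7]
grip_width: 0.0498
```

```bash
python3 -c "
from h import *
togo(*g2w(.0025,.024),.15)
im=snap('scene','s24');crop(im,280,220,400,310,'s24c',6)
im=snap('top','t24');crop(im,280,165,400,265,'t24c',6)"
```

```text
t 36.3 go cm [ 5.51 18.71 -0.65] |d| 19.51 rot [ 0.003  0.001 -0.01 ] pos [ 0.5919 -0.1929  0.1565] g [-0.0418 -0.1659] q6 -26.1 F [-0.   0.5 -0.7] w 0.0498
```

View pics/s24c.png

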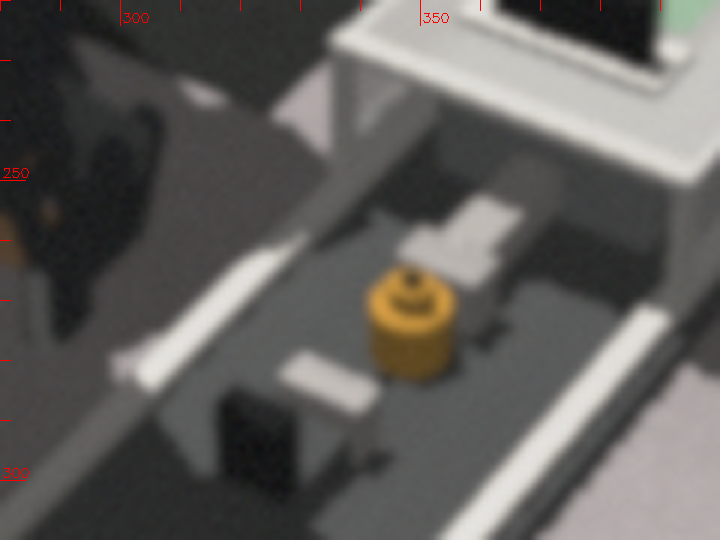

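View pics/t24c.png

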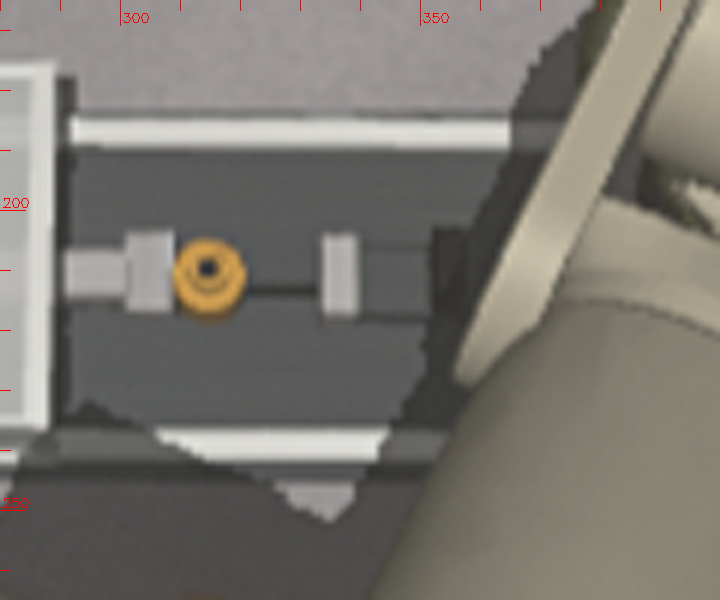

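Collar32 stands upright at the anvil and the jaw is open. I'm fetching it, aiming slightly off the anvil side.

{"op": "play_rows", "data": {
  "travel": [
    [0.5,2,0],
    [0.9,3,0],
    [0.9,3,0],
    [0.9,3,0],
    [0.9,3,0],
    [0.7,2.2,0],
    [0.3,1,-1],
    [0,0.2,-2],
    [0,0,-2],
    [0,0,0],
    [0,0,0]
  ],
  "rotation": [
    [0,0,-0.01],
    [0,0,0],
    [0,0,0],
    [0,0,0],
    [0,0,0],
    [0,0,0],
    [0,0,0],
    [0,0,0],
    [0,0,0],
    [0,0,0],
    [0,0,0]
  ],
  "claw": [5.5,5.5,5.5,5.5,5.5,5.5,5.5,5.5,5.5,5.5,5.5]
}}

```text
time_s: 37.32
position: [0.6483, 0.0028, 0.1013]
tool_rot: [[0.0, 0.999, -0.045], [0.002, -0.045, -0.999], [-1.0, 0.0, -0.002]]
ft_force: [0.5, -0.3, 0.6]
grip_width: 0.0552
```

```bash
python3 -c "
from h import *
togo(*g2w(.0025,.022),.07)"
```

```text
t 37.32 go cm [-0.14 -1.06 -3.13] |d| 3.31 rot [-0.002  0.    -0.013] pos [0.6483 0.0028 0.1013] g [0.0033 0.0326] q6 -7.7 F [ 0.5 -0.3  0.6] w 0.0552
```

{"op": "play_rows", "data": {
  "travel": [
    [-0.05,-0.45,0],
    [-0.05,-0.5,0],
    [0,0,-1],
    [0,0,-1.5],
    [0,0,-0.8],
    [0,0,0],
    [0,0,0]
  ],
  "rotation": [
    [0,0,-0.013],
    [0,0,0],
    [0,0,0],
    [0,0,0],
    [0,0,0],
    [0,0,0],
    [0,0,0]
  ],
  "claw": [5.5,5.5,5.5,5.5,5.5,5.5,5.5]
}}

```text
time_s: 37.9
position: [0.6486, -0.0107, 0.0696]
tool_rot: [[0.006, 0.998, -0.063], [0.0, -0.063, -0.998], [-1.0, 0.006, -0.001]]
ft_force: [0.1, 1.0, 1.3]
grip_width: 0.0551
```

```bash
python3 -c "
from h import *
togo(*g2w(.0025,.022),.02)"
```

```text
t 37.9 go cm [-0.17  0.3  -4.96] |d| 4.97 rot [-0.001  0.006  0.005] pos [ 0.6486 -0.0107  0.0696] g [0.0044 0.0191] q6 -7.9 F [0.1 1.  1.3] w 0.0551
```

{"op": "play_rows", "data": {
  "travel": [
    [-0.1,0.15,-0.8],
    [-0.05,0.1,-1.4],
    [0,0,-1.3],
    [0,0,-0.9],
    [0,0,-0.5],
    [0,0,0],
    [0,0,0]
  ],
  "rotation": [
    [0,0.006,0.005],
    [0,0,0],
    [0,0,0],
    [0,0,0],
    [0,0,0],
    [0,0,0],
    [0,0,0]
  ],
  "claw": [5.5,5.5,5.5,5.5,5.5,5.5,5.5]
}}

```text
time_s: 38.48
position: [0.6483, -0.0082, 0.02]
tool_rot: [[0.004, 0.998, -0.056], [-0.0, -0.056, -0.998], [-1.0, 0.004, 0.0]]
ft_force: [0.7, -1.4, 0.5]
grip_width: 0.0553
```

```bash
python3 -c "
from h import *
togo(*g2w(.0025,.023),.019)"
```

```text
t 38.48 go cm [-0.13  0.14 -0.1 ] |d| 0.21 rot [ 0.     0.004 -0.001] pos [ 0.6483 -0.0082  0.02  ] g [0.0039 0.0217] q6 -8.0 F [ 0.7 -1.4  0.5] w 0.0553
```

{"op": "play_rows", "data": {
  "travel": [
    [0,0,0],
    [0,0,0],
    [0,0,0],
    [0,0,0],
    [0,0,0],
    [0,0,0],
    [0,-0.1,0.5],
    [0,-0.2,1.5],
    [0,0,0],
    [0,0,0]
  ],
  "rotation": [
    [0,0,0],
    [0,0,0],
    [0,0,0],
    [0,0,0],
    [0,0,0],
    [0,0,0],
    [0,0,0],
    [0,0,0],
    [0,0,0],
    [0,0,0]
  ],
  "claw": [5,4,3,2.5,2.5,2.5,2.5,2.5,2.5,2.5]
}}

```text
time_s: 39.32
position: [0.6491, -0.0115, 0.0433]
tool_rot: [[0.007, 0.998, -0.056], [-0.001, -0.056, -0.998], [-1.0, 0.007, 0.001]]
ft_force: [-0.8, -0.1, -0.8]
grip_width: 0.0309
```

```bash
python3 -c "
from h import *
togo(.44,-.18,.13)
im=snap('scene','s25');crop(im,280,220,400,310,'s25c',6)"
```

```text
t 39.32 go cm [-20.91 -16.85   8.67] |d| 28.22 rot [ 0.001  0.007 -0.001] pos [ 0.6491 -0.0115  0.0433] g [0.0049 0.0184] q6 -8.2 F [-0.8 -0.1 -0.8] w 0.0309
```

View pics/s25c.png

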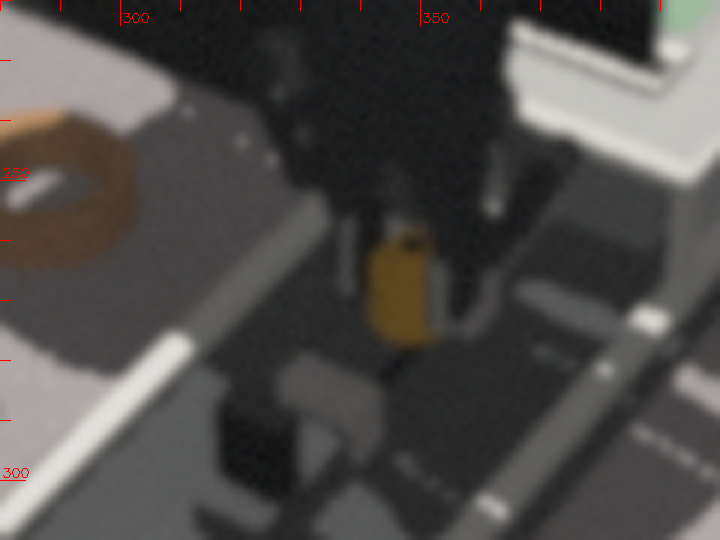

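{"op": "play_rows", "data": {
  "travel": [
    [0,0,1.5],
    [0,0,3],
    [0,0,3],
    [-1.5,-1.2,1.5],
    [-2.7,-2.2,0],
    [-2.9,-2.3,0],
    [-2.9,-2.3,0],
    [-2.9,-2.3,0],
    [-2.9,-2.3,0],
    [-2,-1.6,0],
    [-1,-0.8,0],
    [0,0,0]
  ],
  "rotation": [
    [0,0.007,0],
    [0,0,0],
    [0,0,0],
    [0,0,0],
    [0,0,0],
    [0,0,0],
    [0,0,0],
    [0,0,0],
    [0,0,0],
    [0,0,0],
    [0,0,0],
    [0,0,0]
  ],
  "claw": [2.5,2.5,2.5,2.5,2.5,2.5,2.5,2.5,2.5,2.5,2.5,2.5]
}}

```text
time_s: 40.37
position: [0.4504, -0.1634, 0.1307]
tool_rot: [[-0.006, 0.999, -0.052], [0.0, -0.052, -0.999], [-1.0, -0.006, -0.0]]
ft_force: [0.4, -0.1, -0.8]
grip_width: 0.0305
```

```bash
python3 -c "
from h import *
togo(.44,-.18,.06)"
```

```text
t 40.37 go cm [-1.04 -1.66 -7.07] |d| 7.34 rot [-0.    -0.006 -0.006] pos [ 0.4504 -0.1634  0.1307] g [-0.1848 -0.1447] q6 -31.0 F [ 0.4 -0.1 -0.8] w 0.0305
```

{"op": "play_rows", "data": {
  "travel": [
    [-0.4,-0.6,-1],
    [-0.4,-0.6,-2],
    [-0.2,-0.4,-2.5],
    [0,0,-2],
    [0,0,-1],
    [0,0,-0.5],
    [0,0,0],
    [0,0,0]
  ],
  "rotation": [
    [0,-0.006,0],
    [0,0,0],
    [0,0,0],
    [0,0,0],
    [0,0,0],
    [0,0,0],
    [0,0,0],
    [0,0,0]
  ],
  "claw": [2.5,2.5,2.5,2.5,2.5,2.5,2.5,2.5]
}}

```text
time_s: 41.03
position: [0.4437, -0.1783, 0.0366]
tool_rot: [[0.005, 0.999, -0.052], [-0.001, -0.052, -0.999], [-1.0, 0.005, 0.001]]
ft_force: [-0.4, -0.4, -0.7]
grip_width: 0.0304
```

```bash
python3 -c "
from h import *
togo(.44,-.18,.014)"
```

```text
t 41.03 go cm [-0.37 -0.17 -2.26] |d| 2.3 rot [ 0.001  0.005 -0.006] pos [ 0.4437 -0.1783  0.0366] g [-0.1906 -0.16  ] q6 -33.3 F [-0.4 -0.4 -0.7] w 0.0304
```

{"op": "play_rows", "data": {
  "travel": [
    [0,0,-0.7],
    [0,0,-0.7],
    [0,0,-0.4],
    [0,0,-0.2],
    [0,0,0],
    [0,0,0]
  ],
  "rotation": [
    [0,0.005,0],
    [0,0,0],
    [0,0,0],
    [0,0,0],
    [0,0,0],
    [0,0,0]
  ],
  "claw": [2.5,2.5,2.5,2.5,2.5,2.5]
}}

```text
time_s: 41.53
position: [0.4455, -0.1785, 0.0165]
tool_rot: [[0.003, 0.999, -0.051], [-0.003, -0.051, -0.999], [-1.0, 0.003, 0.003]]
ft_force: [-0.6, 0.4, -0.3]
grip_width: 0.0304
```

```bash
python3 -c "
from h import *
togo(.44,-.18,.014)
im=snap('scene','s26');crop(im,180,240,300,330,'s26c',6)"
```

```text
t 41.53 go cm [-0.55 -0.15 -0.25] |d| 0.62 rot [ 0.003  0.003 -0.007] pos [ 0.4455 -0.1785  0.0165] g [-0.1888 -0.16  ] q6 -33.0 F [-0.6  0.4 -0.3] w 0.0304
```

View pics/s26c.png

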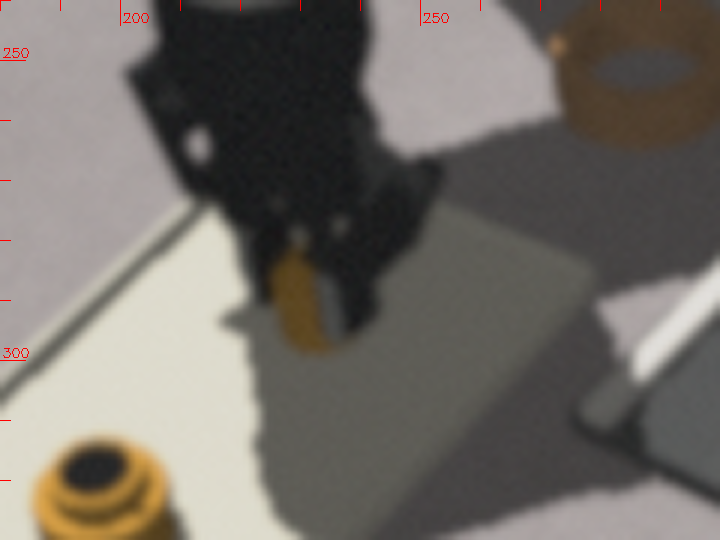

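Lower a touch more until contact, then release and rise.

{"op": "play_rows", "data": {
  "travel": [
    [0,0,-0.2],
    [0,0,-0.1],
    [0,0,0],
    [0,0,0]
  ],
  "rotation": [
    [0,0,0],
    [0,0,0],
    [0,0,0],
    [0,0,0]
  ],
  "claw": [2.5,2.5,2.5,2.5]
}}

```text
time_s: 41.92
position: [0.4458, -0.1788, 0.0149]
tool_rot: [[0.005, 0.999, -0.051], [-0.005, -0.051, -0.999], [-1.0, 0.005, 0.005]]
ft_force: [0.0, 0.8, -0.2]
grip_width: 0.0308
```

{"op": "play_rows", "data": {
  "travel": [
    [0,0,-0.2],
    [0,0,-0.1],
    [0,0,0],
    [0,0,0]
  ],
  "rotation": [
    [0,0,0],
    [0,0,0],
    [0,0,0],
    [0,0,0]
  ],
  "claw": [2.5,2.5,2.5,2.5]
}}

```text
time_s: 42.25
position: [0.446, -0.1791, 0.0151]
tool_rot: [[0.007, 0.999, -0.051], [-0.007, -0.051, -0.999], [-1.0, 0.008, 0.007]]
ft_force: [0.7, 1.1, -1.4]
grip_width: 0.0306
```

It won't go lower, so it is on the floor. Releasing now.

{"op": "play_rows", "data": {
  "travel": [
    [0,0,0],
    [0,0,0],
    [0,0,0],
    [0,0,0],
    [0,0,1],
    [0,0,2],
    [0,0,3],
    [0,0,3],
    [0,0,3],
    [0,0,2],
    [0,0,0]
  ],
  "rotation": [
    [0,0,0],
    [0,0,0],
    [0,0,0],
    [0,0,0],
    [0,0,0],
    [0,0,0],
    [0,0,0],
    [0,0,0],
    [0,0,0],
    [0,0,0],
    [0,0,0]
  ],
  "claw": [3.4,4,5,5,5,5,5,5,5,4,2]
}}

```text
time_s: 43.17
position: [0.4441, -0.178, 0.1586]
tool_rot: [[0.002, 0.999, -0.051], [-0.003, -0.051, -0.999], [-1.0, 0.002, 0.003]]
ft_force: [1.1, 0.2, 1.1]
grip_width: 0.0292
```

```bash
python3 -c "
from h import *
togo(*g2w(.0,.185),.16)
im=snap('scene','s27');crop(im,150,240,300,350,'s27c',5)"
```

```text
t 43.17 go cm [20.97 33.3   0.14] |d| 39.36 rot [ 0.003  0.002 -0.006] pos [ 0.4441 -0.178   0.1586] g [-0.1902 -0.1596] q6 -33.0 F [1.1 0.2 1.1] w 0.0292
```

View pics/s27c.png

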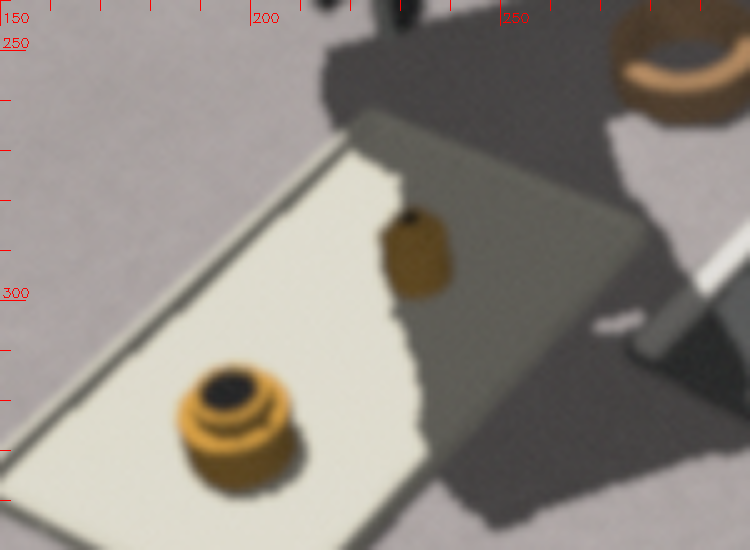

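Both collars stand upright in the tray. Now to shut the guard: go past the handle to its +y side with the fingers shut.

{"op": "play_rows", "data": {
  "travel": [
    [1,1.5,0.5],
    [1.8,2.8,0.5],
    [1.9,3,0],
    [1.9,3,0],
    [1.9,3,0],
    [1.9,3,0],
    [1.9,3,0],
    [1.9,3,0],
    [1.9,3,0],
    [1.9,3,0],
    [1.5,2.4,0],
    [0,0,0]
  ],
  "rotation": [
    [0,0,-0.006],
    [0,0,0],
    [0,0,0],
    [0,0,0],
    [0,0,0],
    [0,0,0],
    [0,0,0],
    [0,0,0],
    [0,0,0],
    [0,0,0],
    [0,0,0],
    [0,0,0]
  ],
  "claw": [0,0,0,0,0,0,0,0,0,0,0,0]
}}

```text
time_s: 44.22
position: [0.6392, 0.1458, 0.1453]
tool_rot: [[-0.029, 0.998, -0.064], [0.003, -0.064, -0.998], [-1.0, -0.029, -0.001]]
ft_force: [0.1, -0.0, -0.9]
grip_width: -0.0
```

```bash
python3 -c "
from h import *
togo(*g2w(.0,.185),.16)"
```

```text
t 44.22 go cm [1.46 0.93 1.47] |d| 2.28 rot [-0.003 -0.029  0.007] pos [0.6392 0.1458 0.1453] g [-0.0141  0.1749] q6 6.1 F [ 0.1 -0.  -0.9] w -0.0
```

{"op": "play_rows", "data": {
  "travel": [
    [0.7,0.6,0],
    [0.5,0.4,0],
    [0,0,0],
    [0,0,0]
  ],
  "rotation": [
    [0,-0.02,0.007],
    [0,-0.009,0],
    [0,0,0],
    [0,0,0]
  ],
  "claw": [0,0,0,0]
}}

```text
time_s: 44.55
position: [0.6507, 0.1567, 0.1388]
tool_rot: [[-0.006, 0.998, -0.055], [0.002, -0.055, -0.998], [-1.0, -0.006, -0.002]]
ft_force: [-0.6, 0.3, -0.2]
grip_width: -0.0003
```

```bash
python3 -c "
from h import *
togo(*g2w(.0,.185),.102)
im=snap('scene','s28');crop(im,330,150,450,250,'s28c',6)
im=snap('top','t28');crop(im,180,165,320,265,'t28c',5)"
```

```text
t 44.55 go cm [ 0.31 -0.16 -3.68] |d| 3.7 rot [-0.002 -0.006 -0.002] pos [0.6507 0.1567 0.1388] g [-0.0032  0.1864] q6 6.5 F [-0.6  0.3 -0.2] w -0.0003
```

View pics/s28c.png

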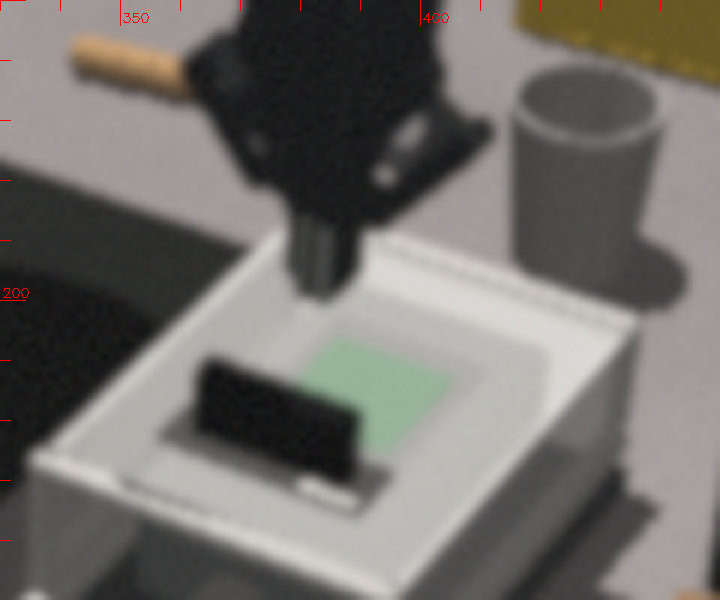

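{"op": "play_rows", "data": {
  "travel": [
    [0.1,0,-1],
    [0.1,0,-1.3],
    [0,0,-0.9],
    [0,0,-0.2],
    [0,0,0],
    [0,-0.8,0],
    [-0.05,-1.2,0],
    [-0.09,-1.5,0],
    [-0.09,-1.5,0],
    [-0.09,-1.5,-0.05],
    [-0.09,-1.5,-0.05],
    [-0.09,-1.5,-0.05]
  ],
  "rotation": [
    [0,0,0],
    [0,0,0],
    [0,0,0],
    [0,0,0],
    [0,0,0],
    [0,0,0],
    [0,0,0],
    [0,0,0],
    [0,0,0],
    [0,0,0],
    [0,0,0],
    [0,0,0]
  ],
  "claw": [0,0,0,0,0,0,0,0,0,0,0,0]
}}

```text
time_s: 45.65
position: [0.6473, 0.0534, 0.1039]
tool_rot: [[0.001, 0.998, -0.057], [0.007, -0.057, -0.998], [-1.0, 0.0, -0.007]]
ft_force: [1.9, 2.5, -0.4]
grip_width: -0.0001
```

```bash
python3 -c "
from h import *
togo(*g2w(.0,-.048),.102)
im=snap('scene','s29');crop(im,270,170,420,280,'s29c',5)"
```

```text
t 45.65 go cm [ -0.69 -13.09  -0.19] |d| 13.11 rot [-0.007  0.001 -0.001] pos [0.6473 0.0534 0.1039] g [-0.0007  0.0831] q6 -2.7 F [ 1.9  2.5 -0.4] w -0.0001
```

View pics/s29c.png

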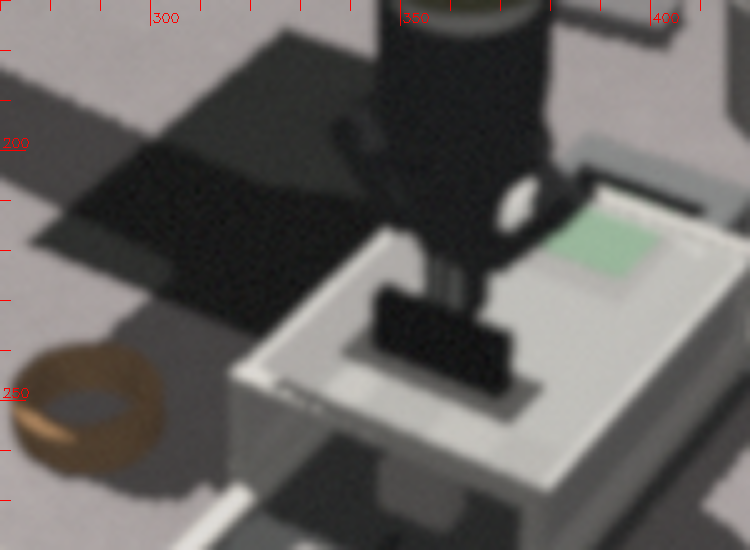

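Pushing well; continue.

{"op": "play_rows", "data": {
  "travel": [
    [-0.08,-1.3,0],
    [-0.08,-1.3,-0.05],
    [-0.08,-1.3,-0.05],
    [-0.08,-1.3,-0.05],
    [-0.08,-1.3,-0.05],
    [-0.08,-1.3,-0.05],
    [-0.06,-1,0],
    [-0.06,-1,0],
    [-0.06,-0.9,0],
    [-0.04,-0.6,0],
    [-0.02,-0.4,0],
    [0,0,0]
  ],
  "rotation": [
    [-0.005,0,0],
    [0,0,0],
    [0,0,0],
    [0,0,0],
    [0,0,0],
    [0,0,0],
    [0,0,0],
    [0,0,0],
    [0,0,0],
    [0,0,0],
    [0,0,0],
    [0,0,0]
  ],
  "claw": [0,0,0,0,0,0,0,0,0,0,0,0]
}}

```text
time_s: 46.7
position: [0.6398, -0.0806, 0.104]
tool_rot: [[0.006, 0.998, -0.063], [0.002, -0.063, -0.998], [-1.0, 0.006, -0.002]]
ft_force: [0.9, 0.3, 0.1]
grip_width: 0.0001
```

```bash
python3 -c "
from h import *
togo(*g2w(.0,-.048),.102)"
```

```text
t 46.7 go cm [ 0.06  0.3  -0.2 ] |d| 0.37 rot [-0.002  0.006  0.005] pos [ 0.6398 -0.0806  0.104 ] g [-0.0004 -0.0511] q6 -14.2 F [0.9 0.3 0.1] w 0.0001
```

{"op": "play_rows", "data": {
  "travel": [
    [-0.02,-0.4,0],
    [-0.02,-0.4,0],
    [-0.02,-0.4,0]
  ],
  "rotation": [
    [0,0,0],
    [0,0,0],
    [0,0,0]
  ],
  "claw": [0,0,0]
}}

```text
time_s: 46.95
position: [0.6396, -0.0827, 0.1042]
tool_rot: [[0.007, 0.998, -0.059], [0.02, -0.059, -0.998], [-1.0, 0.006, -0.02]]
ft_force: [3.4, 19.1, 3.6]
grip_width: -0.0003
```

At the stop (19 N). I'll back off +y, rise and retreat for a check.

{"op": "play_rows", "data": {
  "travel": [
    [0,0.5,0],
    [0,1,0],
    [0,0.8,1],
    [0,0,3],
    [0,0,3],
    [-2,1,2],
    [-3.5,1,0],
    [-3.5,1,0],
    [-3.5,1,0],
    [-3.5,1,0],
    [-2,0,0],
    [0,0,0]
  ],
  "rotation": [
    [-0.02,0,0],
    [0,0,0],
    [0,0,0],
    [0,0,0],
    [0,0,0],
    [0,0,0],
    [0,0,0],
    [0,0,0],
    [0,0,0],
    [0,0,0],
    [0,0,0],
    [0,0,0]
  ],
  "claw": [0,0,0,0,0,0,0,0,0,0,0,0]
}}

```text
time_s: 47.95
position: [0.4491, -0.0017, 0.2008]
tool_rot: [[0.004, 0.999, -0.053], [-0.005, -0.053, -0.999], [-1.0, 0.005, 0.005]]
ft_force: [1.3, 0.3, 0.4]
grip_width: 0.0001
```

{"op": "play_rows", "data": {
  "travel": [
    [0,3,0],
    [0,3,0],
    [0,3,0],
    [0,3,0],
    [0,0,0],
    [0,0,0],
    [0,0,0]
  ],
  "rotation": [
    [0,0,0],
    [0,0,0],
    [0,0,0],
    [0,0,0],
    [0,0,0],
    [0,0,0],
    [0,0,0]
  ],
  "claw": [0,0,0,0,0,0,0]
}}

```text
time_s: 48.53
position: [0.4511, 0.1234, 0.2058]
tool_rot: [[0.012, 0.998, -0.055], [-0.009, -0.055, -0.998], [-1.0, 0.013, 0.008]]
ft_force: [0.4, 0.0, 0.3]
grip_width: -0.0002
```

```bash
python3 -c "
from h import *
im=snap('scene','s30')
im=snap('top','t30');crop(im,200,170,390,250,'t30c',4)
print(env.observe()['time_s'],env.observe()['position'])"
```

```text
48.6333 [0.45106519 0.12269255 0.20568701]
```

View pics/s30.png

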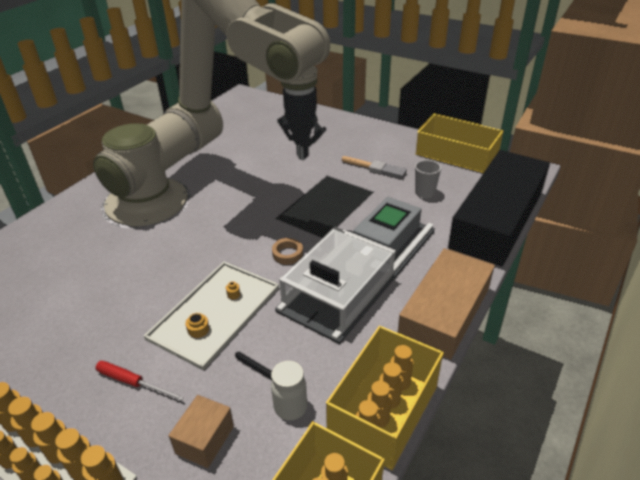

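View pics/t30.png

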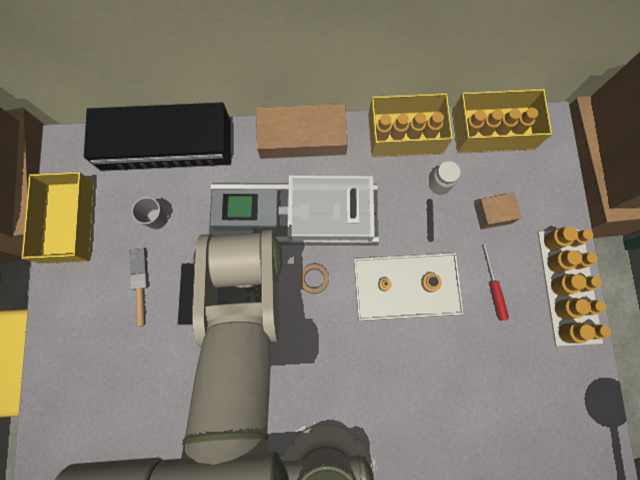

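View pics/t30c.png

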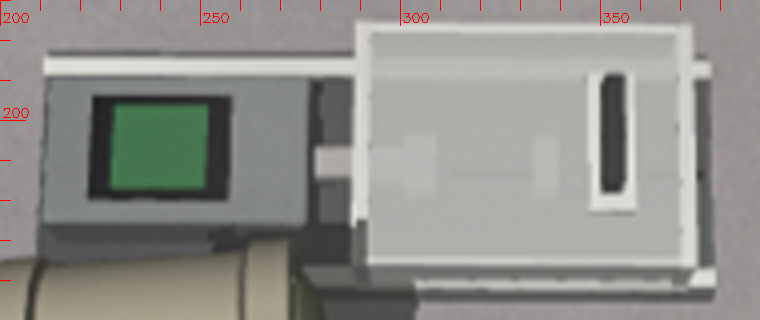

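The final views show the guard 2 px further shut than at the start, so it is at its stop. Both collars stand upright well inside the tray at (385,284) and (432,282), the bystanders are unmoved and the robot touches nothing. Handing in.

```bash
python3 -c "
from h import *
print(env.close_job())"
```

```text
the job is handed in; nothing more can be done
None
```

I handed the job in at about 49 s of the 210 s allowed. No verdict is reported, so what follows comes from my own checks.

- **Collars:** only two were on the mat, identified by their size in the image as the 48 mm and the 32 mm.
- **Guard open:** I pushed it to its end stop, where the force reached 26 N.
- **Measuring:** I measured the 48 mm collar first, then the 32 mm. Each stood upright and was let go of. I gripped the thumb fin and pressed each to about 8 N at the wrist, held for at least 0.25 s. That fits about 12 mm of spring travel, or roughly 7 N on the collar. I could not read the contact force directly, so this is an estimate from the wrist reading and the fin's movement.
- **Tray and guard shut:** I opened the jaw after each collar and stood both upright in the tray. I then pushed the guard shut to its stop, at 19 N.

The last pictures show both collars upright well inside the tray and the guard slightly further shut than at the start. The other items looked unmoved and the arm was clear of everything. I saw no sign of a collar being knocked aside.

One small disagreement: gripping the fin put the gauge centreline about 3 mm further in x than the camera estimate. It did not affect any step.

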